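Clear the drilling board and nest the cleaning pots

ROBOT

A 6-joint arm with a two-finger parallel gripper is mounted at the origin on the work surface. World frame = base frame: x ahead of the robot, y to its left, z up, the work surface at z = 0. Lengths are in m, angles in rad, forces in N, time in s.
With the tool pointing down it reaches from about 0.3 to 0.95 m from the base axis. Payload 3.1 kg.
Tool frame: the origin (TCP) lies at the centre of the arm's flange, where the gripper is bolted on; the fingertips stand 173 mm ahead of it and the grasp point (between the pads) lies 155 mm ahead of it; z points along the fingers, y is the line along which they close (so a half turn about z gives the same grasp; the last joint's range is limited). The gripper opens to 85 mm and grips with 20 to 120 N. Pads are 22 mm wide; open, the fingers measure 114 mm over their backs; the gripper's body (76 mm by 85 mm) begins 54 mm behind the grasp point. The pads swing forward as they close: fully open they stand 13 mm farther back than shut.
Start: joints at [1.192, 0.308, 1.634, -0, 1.2, -0.07], TCP at [0.19, 0.595, 0.405] pointing down, gripper open.
Joint ranges: [-3.06, 3.06], [-0.79, 1.96], [0.05, 2.63], [-1.19, 4.34], [0.05, 2.64], [-2.94, 2.94]. Speed limits (rad/s): [2.79, 2.79, 3.14, 3.14, 3.14, 3.14].

INTERFACE

Orientations are given as a unit quaternion [x, y, z, w].
In Python, from station import env gives the robot as it stands.
- The arm moves only by the tool drive_tool, never from a script. Its argument "steps" is a list of rows, each a list of 3 entries, a list of its own where there are three numbers: the closure, from 0 (fully open) to 1 (shut), then the shift along the tool's x, y, z in cm, then the turn about the tool's z in rad. A call has 1 to 8 rows; each row is the pose to reach, as a shift and turn from the pose commanded when the call began, along the tool's axes at that moment; what a row does not reach only later rows make up. A row lasts 1/8 s, in which the tool goes at most 62.5 mm and 10.7 degrees, less where a joint would pass 70% of its speed; a pose out of reach is approached as far as the arm can. A call with a gripper value outside its range is refused whole. The fingers move at their own pace and stop on an object; "newtons" is the grip in N (left out, the last holds). Time passes only in rows, so rows that repeat a pose let the fingers close. It gives the time, the measured TCP pose, the force, the opening and the grip force at its end, in the units of the state.
- env.get_state(): the state, without advancing time (a new reading comes with each control period).
- env.grab_frame(name): name is "scene" or "top"; returns the picture (420x560x3 uint8, blue, green, red); there is no depth.
- env.get_calibration(name): a dict with "fx", "fy", "cx", "cy" (pixels), "R" (3x3) and "t" (3): a world point X has camera coordinates R X + t. Camera axes: x right, y down, z forward; pixel columns grow to the right and rows downward; lengths in m; the calibration is good to about 2 mm. A picture is of the moment at which its call begins. get_calibration takes no time and is no camera call.
- env.hand_in(): hands the job in; it is judged then, once.
Trained networks look in the newest picture that a camera, given by its name, has taken for a name from the list of things; names that differ only in an ending like _2 or _b are one class to them, and where a whole thing is asked for, a point or a joint stands for the part that bears it (a point fixed in the world has none). Each returns a list of dicts, best first, with "confidence" (0 to 1); they miss things now and then, are a little off and sometimes report something else, mostly with a low value. They report only what shows in the picture. A call takes as long as a camera call. They do not tell look-alikes from the thing itself.
- env.boxes_of(camera, name): "position" ([row, column] in pixels, amid what is visible of it).
- env.silhouettes(camera, name): "mask" (420x560 bool, what is visible of it) and "position" ([row, column] in pixels, amid what is visible of it).
The state is a dict: "clock": time; "joint_positions": joint angles; "joint_vel": joint speeds; "effort": joint torques, N m; "tcp_pos": TCP position; "tcp_rot": TCP orientation; "force": force on the tool from outside, world axes, zero at the start; "moment": the same for the moment, N m; "grip_width": finger opening in m; "gripper_force": force on a finger pad.
Only numpy, scipy, OpenCV 4.12 (cv2) and the standard library are available. Lean on these libraries where they do the work, as an engineer would, in place of code of your own. Each camera call takes 0.05 s, during which the arm holds its last target. There are 200 camera calls.

TASK

Clear up the bench: first put every offcut lying on the wooden board into the scrap bin; only then nest all the loose tapered metal pots, one inside another, into the pot that is fixed on the stand. Press each pot lightly and squarely part of the way down the stiff rubber-ring stretch (about half of it is right), and stop before the tapers wedge together: never jam them. Leave the tools where they are.

Things in the scene. Friction and masses are not known exactly. Their poses are not given: they have to be found in the camera images.
- stand_pot (a point): fixed tapered pot of bare aluminium, identical to the loose ones, screwed upright to a grey 110 mm square foot plate, 12 mm thick; this point is the centre of the pot's underside (12 mm above the bench), z up, x and y square to its sides. A pot let down into another, centred and square to a quarter turn, slides freely until its underside is 54 mm above that of the pot below
- stand_rim (a point): centre of the fixed pot's mouth, 80 mm above its underside. Pots settled 46 mm above one another stand 46 mm proud of the rim below: grip them within 35 mm of their rim. Right is 46 mm from underside to underside (40 to 51 mm will do); at 38 mm the tapered walls meet and wedge: jammed. A push on an upper pot also acts on those below
- stand_ring (a point): black square rubber ring inside the fixed pot, its top 54 mm above the pot's underside as built; each pot has one. The next pot's foot meets it and must be pushed on: the ring drags down with it, resisting with 8 N at first and 0.45 N more per mm, and stays where it is left (no sinking by own weight, little springing back). This point is fixed in the pot
- pot0: loose tapered square pot of bare aluminium, open at the top, standing upright: 80 mm high, 62 mm square outside at the rim, 49 mm at the foot, walls 3 mm, about 70 g, a black rubber ring inside as in the fixed pot; origin at the centre of its underside, z up through the mouth, x and y square to its sides (all quarter turns look the same). May be absent (None)
- pot1: loose tapered square pot of bare aluminium, open at the top, standing upright: 80 mm high, 62 mm square outside at the rim, 49 mm at the foot, walls 3 mm, about 70 g, a black rubber ring inside as in the fixed pot; origin at the centre of its underside, z up through the mouth, x and y square to its sides (all quarter turns look the same). May be absent (None)
- pot2: loose tapered square pot of bare aluminium, open at the top, standing upright: 80 mm high, 62 mm square outside at the rim, 49 mm at the foot, walls 3 mm, about 70 g, a black rubber ring inside as in the fixed pot; origin at the centre of its underside, z up through the mouth, x and y square to its sides (all quarter turns look the same). May be absent (None)
- bin: fixed open-topped scrap bin of dark sheet steel, 180 mm (x) by 160 mm (y) and 100 mm high outside, walls and floor 4 mm; origin at the centre of its underside, z up
- board: fixed wooden board lying on the bench, 140 mm (x) by 520 mm (y), 16 mm thick; origin at the centre of its underside
- offcut0: offcut: brown wooden block 80 mm long (x), 34 mm wide (y), 28 mm high with a dark drilled hole; origin at the centre of its underside; 60 g. May be absent (None)
- offcut1: offcut: stub of slotted aluminium profile 90 mm long (x), 30 mm wide (y), 30 mm high; origin at the centre of its underside; 150 g. May be absent (None)
- offcut2: offcut: stub of steel box tube 70 mm long (x), 40 mm wide (y), 30 mm high, open at both ends; origin at the centre of its underside; 160 g. May be absent (None)
- offcut3: offcut: pale wooden block 66 mm long (x), 44 mm wide (y), 24 mm high, with a step on its +x half, 38 mm high in all; origin at the centre of its underside; 70 g. May be absent (None)
- screwdriver: bystander: screwdriver 170 mm long lying between pots and board, to be left alone
- brush: bystander: hand brush 180 mm long lying at the left of the board, to be left alone
- grease_tin: bystander: grey tin 52 mm across, 85 mm high, beyond the board, to be left alone
- wrench: bystander: wrench 150 mm long lying at the right of the board, to be left alone
- chuck: bystander: dark steel drill chuck 52 mm across, 62 mm high, standing beyond the board, to be left alone
Things that resemble listed ones, but are neither listed nor needed, are in the scene too. What is shaped like the pot1 but blue is not meant. What is shaped like the offcut0 but pink is not meant.

How it is judged:
By the outcome, as a careful person would: the job done as asked, in the order asked, and still so for the second after the job is handed in, with the robot touching nothing.
Of offcut0, offcut1, offcut2, offcut3 only 3 to 4 are there at a start; the rules pass over those that are not, and their reading is None.
Of pot0, pot1, pot2 only 2 to 3 are there at a start; the rules pass over those that are not, and their reading is None.
At some moment in a run one of offcut0, offcut1, offcut2, offcut3 may be knocked a few centimetres aside while the robot is not near it.
It also fails if it takes over 210 s, if anything falls off the work surface, if the arm or the gripper's body presses on something with over 40 N, if the wrist force passes 120 N, or if a joint passes its speed limit or range.

## Working session

There is one attempt and no reset: what is moved stays moved. The work goes in short steps, Python scripts to look and compute and a tool call to move; the robot and the scene stay as the last step left them, time stands still between calls to the robot, and variables do not carry over. Pictures are saved under pics/ and viewed, at most 14 in all, crops included, and the job is handed in when it is done.

Besides the shell and the picture viewer there is one more tool, called after "Call:" by a JSON object that holds its "fn" and its "kwargs". drive_tool: Moves the arm, as the interface text tells. Its arguments: {"type":"object","properties":{"steps":{"type":"array"},"newtons":{"type":"number"}},"required":["steps"]}

```bash
mkdir -p pics; ls; python3 - <<'E'
from station import env
import cv2
for n in ("scene","top"):
    cv2.imwrite(f"pics/{n}0.png",env.grab_frame(n))
    c=env.get_calibration(n); print(n,c)
s=env.get_state(); print(s)
E
```

```text
pics
scene {'fx': 528.3761239783511, 'fy': 528.3761239783511, 'cx': 269.66599303645074, 'cy': 207.68790725022419, 'R': array([[-0.75693016,  0.65341838, -0.0100574 ],
       [ 0.53571301,  0.61161749, -0.58218177],
       [-0.37425699, -0.44605882, -0.81299645]]), 't': array([ 0.41714953, -0.25363982,  1.76563132])}
top {'fx': 508.75147699180536, 'fy': 508.75147699180536, 'cx': 284.068137567359, 'cy': 206.9495526170983, 'R': array([[-0.01849194, -0.9996602 ,  0.01837194],
       [-0.99679314,  0.01700183, -0.07819447],
       [ 0.07785555, -0.01975899, -0.99676883]]), 't': array([0.00738274, 0.58438204, 1.50539464])}
{'clock': 0.1, 'joint_positions': array([ 1.19230654e+00,  3.08927831e-01,  1.63503974e+00, -2.75218805e-05,
        1.19968458e+00, -6.96827465e-02]), 'joint_vel': array([ 0.00099554, -0.00241433, -0.00415325, -0.00078553, -0.00100932,
        0.00064069]), 'effort': array([-5.08972298e-04, -4.16401362e+01, -2.77645469e+01, -7.98225597e-05,
        3.98320568e-03,  5.98573564e-06]), 'tcp_pos': array([0.18983217, 0.59508097, 0.40356467]), 'tcp_rot': array([ 1.53785716e-01,  9.88103685e-01, -1.00685138e-03, -2.16327757e-04]), 'force': array([ 0.5843048 , -0.07057943,  0.56699945]), 'moment': array([ 0.01729477, -0.00517826, -0.00586742]), 'gripper_force': 0.0, 'grip_width': 0.08518079078581119}
```

View pics/top0.png

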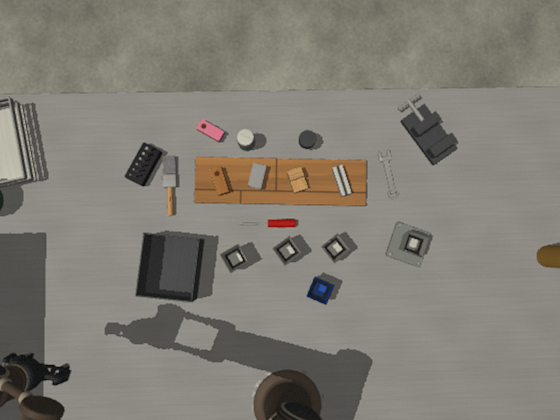

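View pics/scene0.png

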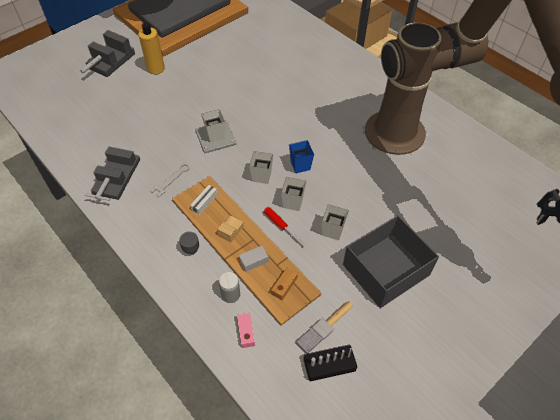

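The board holds four offcuts: brown (221,180), box tube (258,176), pale (298,179) and aluminium (342,180). The three bare pots are at (235,258), (288,250) and (336,247), with the stand at (410,243) and the bin at (170,266). The blue pot and pink block are decoys.

```bash
cat > h.py <<'E'
import numpy as np, cv2
from scipy.optimize import minimize
from scipy.spatial.transform import Rotation as Ro
from station import env
C={n:env.get_calibration(n) for n in("scene","top")}
def proj(n,P):
    c=C[n]; q=np.asarray(P)@c["R"].T+c["t"]
    return np.c_[q[:,0]/q[:,2]*c["fx"]+c["cx"], q[:,1]/q[:,2]*c["fy"]+c["cy"]]
def unproj(n,rc,z):
    c=C[n]; d=c["R"].T@np.array([(rc[1]-c["cx"])/c["fx"],(rc[0]-c["cy"])/c["fy"],1]); o=-c["R"].T@c["t"]
    return o+d*(z-o[2])/d[2]
def box(x0,x1,y0,y1,z0,z1): return np.array([[x,y,z] for x in(x0,x1) for y in(y0,y1) for z in(z0,z1)])/1e3
def b(l,w,h): return box(-l/2,l/2,-w/2,w/2,0,h)
POT=np.vstack([box(-24.5,24.5,-24.5,24.5,0,0),box(-31,31,-31,31,80,80)])
M={"pot":[POT],"stand":[POT,box(-55,55,-55,55,-12,0)],"offcut0":[b(80,34,28)],"offcut1":[b(90,30,30)],"offcut2":[b(70,40,30)],
 "offcut3":[b(66,44,24),box(0,33,-22,22,0,38)],"bin":[b(180,160,100)],"board":[b(140,520,16)]}
S=4
def render(n,parts,p,z):
    c,s=np.cos(p[2]),np.sin(p[2]); R=np.array([[c,-s,0],[s,c,0],[0,0,1]])
    im=np.zeros((420*S,560*S),np.uint8)
    for P in parts:
        q=proj(n,P@R.T+[p[0],p[1],z]); cv2.fillConvexPoly(im,cv2.convexHull(np.round((q+.5)*S*16).astype(np.int32)),1,shift=4)
    return cv2.resize(im.astype(np.float32),(560,420),interpolation=cv2.INTER_AREA)
def fit(masks,model,z,p0,yaws=None):
    """masks {cam:mask}; returns (x,y,yaw), mean IoU"""
    parts=M[model]
    def cost(p):
        v=0
        for n,m in masks.items():
            r=render(n,parts,p,z); v+=1-np.minimum(r,m).sum()/np.maximum(r,m).sum()
        return v/len(masks)
    best=None
    ys=yaws if yaws is not None else np.arange(0,np.pi*(1 if model in("offcut0","offcut1","offcut2") else 2 if model=="offcut3" else .5),np.pi/8)
    c=sorted(((cost([*p0[:2],y]),y) for y in ys))[:3]
    for _,y in c:
        x0=np.array([*p0[:2],y]); sx=np.vstack([x0,x0+[.008,0,0],x0+[0,.008,0],x0+[0,0,.15]])
        r=minimize(cost,x0,method="Nelder-Mead",options=dict(initial_simplex=sx,xatol=2e-4,fatol=1e-4,maxiter=120))
        if best is None or r.fun<best.fun: best=r
    return best.x,1-best.fun
def tool():
    s=env.get_state(); return s["tcp_pos"],Ro.from_quat(s["tcp_rot"]).as_matrix(),s
def go(x,y,z,yaw=None,sym=np.pi,frm=None):
    """shift (cm, tool axes) and turn to put the TCP at x,y,z; closing line (tool y) along world yaw mod sym"""
    p,R,s=tool(); 
    d=R.T@(np.array([x,y,z])-p)*100
    t=0
    if yaw is not None:
        cur=np.arctan2(R[1,1],R[0,1]); t=-(yaw-cur); t=(t+sym/2)%sym-sym/2
    return np.round(d,2),round(t,3)
E
python3 - <<'E'
from h import *
env.grab_frame("scene"); env.grab_frame("top")
D={}
for name in("offcut0","offcut1","offcut2","offcut3","pot0","stand_pot","bin","board"):
    for n in("top","scene"):
        for i,d in enumerate(env.silhouettes(n,name)):
            if d["confidence"]<.25: continue
            m=d["mask"]; D[f"{name}|{n}|{i}"]=m
            print(name,n,i,round(d["confidence"],2),np.round(d["position"]),m.sum(),np.round(unproj(n,d["position"],.03),3)[:2])
np.savez_compressed("m0.npz",**D)
E
```

```text
offcut0 top 0 0.88 [184. 220.] 318 [0.658 0.187]
offcut0 top 1 0.84 [176. 259.] 337 [0.68  0.072]
offcut0 top 2 0.79 [130. 209.] 318 [0.819 0.218]
offcut0 top 3 0.56 [180. 344.] 353 [ 0.663 -0.186]
offcut0 top 4 0.25 [224. 279.] 250 [0.534 0.014]
offcut0 scene 0 0.84 [197. 203.] 424 [ 0.656 -0.182]
offcut0 scene 1 0.76 [257. 250.] 479 [0.682 0.067]
offcut0 scene 2 0.72 [281. 282.] 429 [0.663 0.182]
offcut0 scene 3 0.71 [331. 243.] 414 [0.831 0.222]
offcut0 scene 4 0.6 [228. 230.] 461 [ 0.663 -0.042]
offcut1 top 0 0.88 [184. 220.] 318 [0.658 0.187]
offcut1 top 1 0.84 [176. 259.] 337 [0.68  0.072]
offcut1 top 2 0.79 [130. 209.] 318 [0.819 0.218]
offcut1 top 3 0.56 [180. 344.] 353 [ 0.663 -0.186]
offcut1 top 4 0.25 [224. 279.] 250 [0.534 0.014]
offcut1 scene 0 0.84 [197. 203.] 424 [ 0.656 -0.182]
offcut1 scene 1 0.76 [257. 250.] 479 [0.682 0.067]
offcut1 scene 2 0.72 [281. 282.] 429 [0.663 0.182]
offcut1 scene 3 0.71 [331. 243.] 414 [0.831 0.222]
offcut1 scene 4 0.6 [228. 230.] 461 [ 0.663 -0.042]
offcut2 top 0 0.88 [184. 220.] 318 [0.658 0.187]
offcut2 top 1 0.84 [176. 259.] 337 [0.68 
[... 1148 characters left out ...]
 0.002]
pot0 scene 0 0.96 [156. 301.] 647 [ 0.326 -0.108]
pot0 scene 1 0.87 [221. 336.] 645 [0.419 0.138]
pot0 scene 2 0.68 [188. 289.] 642 [ 0.44 -0.04]
stand_pot top 0 0.65 [245. 406.] 1350 [ 0.464 -0.364]
stand_pot top 1 0.53 [250. 286.] 498 [ 0.456 -0.007]
stand_pot scene 0 0.74 [134. 214.] 1057 [ 0.473 -0.367]
bin top 0 0.73 [270. 168.] 3931 [0.404 0.342]
bin scene 0 0.75 [259. 388.] 5256 [0.4   0.324]
bin scene 1 0.38 [217. 334.] 680 [0.412 0.125]
board top 0 0.65 [181. 279.] 6510 [0.661 0.011]
board top 1 0.53 [178. 171.] 613 [0.676 0.335]
board scene 0 0.9 [246. 251.] 6336 [0.658 0.043]
board scene 1 0.71 [221. 334.] 705 [0.424 0.135]
board scene 2 0.4 [242. 190.] 362 [ 0.778 -0.082]
```

```bash
python3 - <<'E'
from h import *
D=np.load("m0.npz"); g=lambda k:D[k].astype(np.float32)
J=[("offcut0","offcut0",{"top":"offcut0|top|0","scene":"offcut0|scene|2"},.016,(.66,.185)),
("offcut2","offcut2",{"top":"offcut0|top|1","scene":"offcut0|scene|1"},.016,(.68,.07)),
("offcut3","offcut3",{"scene":"offcut0|scene|4"},.016,(.663,-.042)),
("offcut1","offcut1",{"top":"offcut0|top|3","scene":"offcut0|scene|0"},.016,(.66,-.184)),
("potA","pot",{"top":"pot0|top|0","scene":"pot0|scene|1"},0,(.43,.145)),
("potB","pot",{"top":"pot0|top|1","scene":"pot0|scene|2"},0,(.45,-.02)),
("potC","pot",{"top":"pot0|top|2"},0,(.46,-.155)),
("stand","stand",{"top":"stand_pot|top|0","scene":"stand_pot|scene|0"},.012,(.464,-.365)),
("bin","bin",{"top":"bin|top|0","scene":"bin|scene|0"},0,(.40,.33)),
("board","board",{"top":"board|top|0","scene":"board|scene|0"},0,(.66,.02))]
ov={n:env.grab_frame(n) for n in C}; big={n:cv2.resize(ov[n],None,fx=3,fy=3,interpolation=cv2.INTER_CUBIC) for n in ov}
for nm,mo,ks,z,p0 in J:
    p,q=fit({n:g(k) for n,k in ks.items()},mo,z,p0,yaws=[-.1,0,.1] if mo in("bin","board") else None)
    print(nm,np.round(p,4),round(np.degrees(p[2]),1),round(q,3))
    for n in C:
        r=cv2.resize(render(n,M[mo],p,z),None,fx=3,fy=3); cs,_=cv2.findContours((r>.5).astype(np.uint8),0,1); cv2.drawContours(big[n],cs,-1,(0,255,0) ,1)
a=big["top"][420:930,360:1320]; cv2.imwrite("pics/ov_top.png",cv2.resize(a,(800,425)))
a=big["scene"][270:1000,480:1330]; cv2.imwrite("pics/ov_sc.png",cv2.resize(a,None,fx=.8,fy=.8))
E
```

```text
offcut0 [0.6659 0.1888 0.3085] 17.7 0.884
offcut2 [0.6795 0.0771 2.8712] 164.5 0.918
offcut3 [ 0.6628 -0.0436  0.3039] 17.4 0.946
offcut1 [ 0.6606 -0.1767  0.2963] 17.0 0.904
potA [0.4368 0.1438 0.5068] 29.0 0.913
potB [ 0.4537 -0.0075  0.6164] 35.3 0.924
potC [ 0.4615 -0.1494  0.6762] 38.7 0.941
stand [ 0.4676 -0.3781  1.211 ] 69.4 0.924
bin [ 0.4148  0.3305 -0.1226] -7.0 0.973
board [ 0.665   0.0055 -0.0339] -1.9 0.782
```

View pics/ov_top.png

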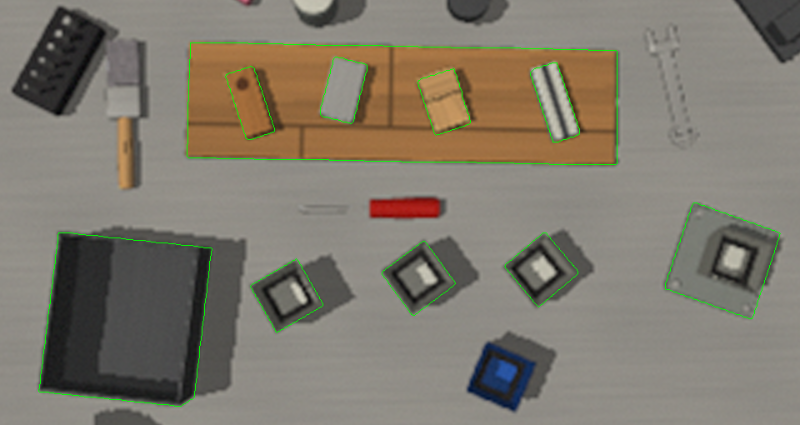

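View pics/ov_sc.png

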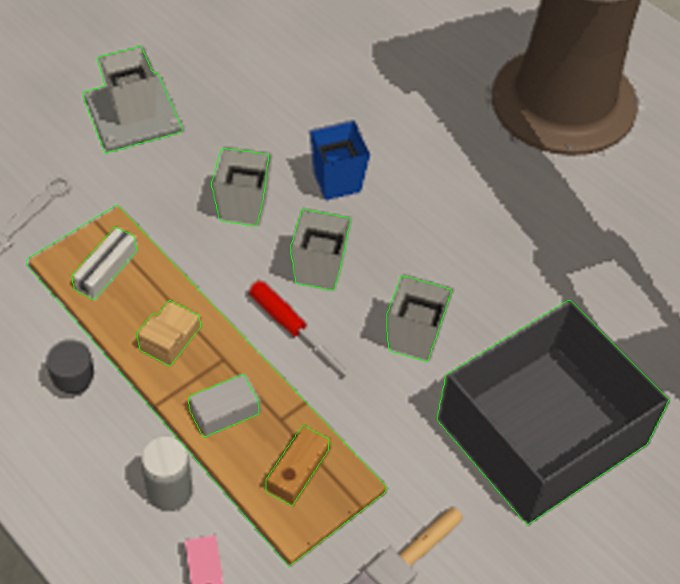

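Fits overlay well on both views. Now planning offcut0.

```bash
cat >> h.py <<'E'
def plan(T,p=None,cur=None):
    """legs between TCP targets (x,y,z,closing yaw or None): shift in tool axes of each leg's start, turn"""
    p0,R,s=tool(); p=p0 if p is None else np.array(p); cur=np.arctan2(R[1,1],R[0,1]) if cur is None else cur
    for x,y,z,w in T:
        Y=np.array([np.cos(cur),np.sin(cur),0]); Z=np.array([0,0,-1.]); X=np.cross(Y,Z)
        d=np.array([x,y,z])-p; t=0
        if w is not None: t=(-(w-cur)+np.pi/2)%np.pi-np.pi/2
        print(np.round([d@X*100,d@Y*100,d@Z*100],1),"turn",round(t,2)); p=np.array([x,y,z]); cur-=t
E
python3 - <<'E'
from h import *
h=np.pi/2
plan([(.666,.189,.29,.3085+h),(.666,.189,.192,None),(.666,.189,.32,None),(.415,.33,.32,h-.12),(.415,.33,.262,None),(.415,.33,.32,None)])
E
```

```text
[-57.7 -24.3  11.5] turn -0.62
[0.  0.  9.8] turn 0
[  0.    0.  -12.8] turn 0
[19.6 21.1  0. ] turn 0.43
[0.  0.  5.8] turn 0
[ 0.   0.  -5.8] turn 0
```

Call:
{"fn": "drive_tool", "kwargs": {"newtons": 40, "steps": [[0,[-57.7,-24.3,5],-0.62],[0,[-57.7,-24.3,5],-0.62],[0,[-57.7,-24.3,5],-0.62],[0,[-57.7,-24.3,5],-0.62],[0,[-57.7,-24.3,5],-0.62],[0,[-57.7,-24.3,5],-0.62],[0,[-57.7,-24.3,5],-0.62],[0,[-57.7,-24.3,5],-0.62]]}}

```text
clock: 2.1
tcp_pos: [0.5631, 0.2764, 0.3658]
tcp_rot: [-0.155, 0.988, 0.0, 0.0]
force: [0.3, 0.2, -1.1]
grip_width: 0.0853
gripper_force: 0.0
```

```bash
cat >> h.py <<'E'
def look(pr=True):
    out=[]
    for n in("top","scene"):
        env.grab_frame(n)
        out.append([(np.round(unproj(n,d["position"],.032)[:2],3).tolist(),round(d["confidence"],2)) for d in env.boxes_of(n,"offcut0") if d["confidence"]>.25])
        print(n,out[-1])
E
python3 - <<'E'
from h import *
look()
h=np.pi/2
plan([(.666,.189,.28,.3085+h)])
E
```

```text
top [([0.668, 0.185], 0.8), ([0.678, 0.08], 0.61), ([0.663, -0.185], 0.58), ([0.826, 0.203], 0.53)]
scene [([0.68, 0.073], 0.97), ([0.828, 0.226], 0.87), ([0.667, -0.17], 0.81), ([0.405, 0.332], 0.73), ([0.663, -0.041], 0.63), ([0.674, 0.184], 0.55)]
[ -7.2 -11.5   8.5] turn -0.0
```

Call:
{"fn": "drive_tool", "kwargs": {"steps": [[0,[-7.2,-11.5,6],0],[0,[-7.2,-11.5,8.5],0],[0,[-7.2,-11.5,8.5],0],[0,[-7.2,-11.5,8.5],0],[0,[-7.2,-11.5,14],0],[0,[-7.2,-11.5,17.2],0],[0,[-7.2,-11.5,17.2],0],[0,[-7.2,-11.5,17.2],0]]}}

```text
clock: 3.3
tcp_pos: [0.6658, 0.192, 0.196]
tcp_rot: [-0.156, 0.988, 0.0, 0.002]
force: [0.6, 0.6, 1.6]
grip_width: 0.0856
gripper_force: 0.0
```

Call:
{"fn": "drive_tool", "kwargs": {"newtons": 40, "steps": [[1,[0,0,0],0],[1,[0,0,0],0],[1,[0,0,0],0],[1,[0,0,0],0],[1,[0,0,0],0],[1,[0,0,0],0]]}}

```text
clock: 4.05
tcp_pos: [0.666, 0.1905, 0.1949]
tcp_rot: [-0.155, 0.988, 0.0, 0.001]
force: [-1.6, 1.1, 5.3]
grip_width: 0.0333
gripper_force: 42.4
```

Call:
{"fn": "drive_tool", "kwargs": {"steps": [[1,[0,0,-6],0],[1,[0,0,-13],0],[1,[4,4.5,-13],0.1],[1,[8,9,-13],0.2],[1,[12,13.5,-13],0.3],[1,[19.6,21.1,-13],0.43],[1,[19.6,21.1,-13],0.43],[1,[19.6,21.1,-13],0.43]]}}

```text
clock: 5.05
tcp_pos: [0.411, 0.332, 0.3226]
tcp_rot: [0.057, 0.998, -0.001, -0.002]
force: [0.7, -1.0, 0.1]
grip_width: 0.0333
gripper_force: 41.6
```

Call:
{"fn": "drive_tool", "kwargs": {"steps": [[1,[0,0,0],0],[1,[0,0,6],0],[1,[0,0,6],0],[0,[0,0,6],0],[0,[0,0,6],0],[0,[0,0,0],0],[0,[0,0,-3],0],[0,[0,0,-3],0]]}}

```text
clock: 6.05
tcp_pos: [0.416, 0.3324, 0.3593]
tcp_rot: [0.059, 0.998, 0.003, 0.005]
force: [-0.4, 0.1, 0.0]
grip_width: 0.0856
gripper_force: 0.0
```

```bash
python3 - <<'E'
from h import *
look()
h=np.pi/2
plan([(.679,.077,.29,2.8712+h),(.679,.077,.192,None),(.679,.077,.32,None),(.415,.33,.32,h-.12)])
cv2.imwrite("pics/a.png",env.grab_frame("top"))
E
```

```text
top [([0.66, -0.046], 0.77), ([0.44, 0.32], 0.7), ([0.678, 0.078], 0.59), ([0.663, -0.187], 0.55), ([0.828, 0.224], 0.55), ([0.46, -0.161], 0.45)]
scene [([0.661, -0.178], 0.93), ([0.665, -0.045], 0.9), ([0.677, 0.074], 0.73), ([0.425, 0.333], 0.59), ([0.83, 0.221], 0.58)]
[-29.4 -22.1   6.3] turn 0.15
[0.  0.  9.8] turn 0
[  0.    0.  -12.8] turn 0
[32.2 17.3  0. ] turn -0.15
```

Call:
{"fn": "drive_tool", "kwargs": {"steps": [[0,[-5,-4,2],0.05],[0,[-29.4,-22.1,5],0.15],[0,[-29.4,-22.1,5],0.15],[0,[-29.4,-22.1,6.3],0.15],[0,[-29.4,-22.1,6.3],0.15],[0,[-29.4,-22.1,6.3],0.15],[0,[-29.4,-22.1,6.3],0.15],[0,[-29.4,-22.1,6.3],0.15]]}}

```text
clock: 7.3
tcp_pos: [0.6792, 0.0768, 0.2887]
tcp_rot: [0.134, 0.991, -0.0, -0.002]
force: [0.5, 0.2, 0.0]
grip_width: 0.0855
gripper_force: 0.0
```

```bash
python3 - <<'E'
from h import *
look()
plan([(.679,.077,.193,2.8712+np.pi/2)])
E
```

```text
top [([0.656, -0.05], 0.92), ([0.412, 0.325], 0.74), ([0.668, -0.176], 0.62), ([0.823, 0.224], 0.55), ([0.657, 0.079], 0.49)]
scene [([0.415, 0.328], 0.93), ([0.833, 0.216], 0.87), ([0.676, -0.04], 0.78), ([0.667, -0.177], 0.72), ([0.69, 0.081], 0.62), ([0.473, -0.384], 0.52)]
[-0.  -0.1  9.8] turn 0.0
```

Call:
{"fn": "drive_tool", "kwargs": {"steps": [[0,[0,0,5],0],[0,[0,0,9.7],0],[0,[0,0,9.7],0],[1,[0,0,9.7],0],[1,[0,0,9.7],0],[1,[0,0,9.7],0],[1,[0,0,9.7],0],[1,[0,0,9.7],0]]}}

```text
clock: 8.5
tcp_pos: [0.6815, 0.0771, 0.1969]
tcp_rot: [0.134, 0.991, 0.001, 0.003]
force: [0.1, 0.5, 6.4]
grip_width: 0.0392
gripper_force: 43.2
```

Call:
{"fn": "drive_tool", "kwargs": {"steps": [[1,[0,0,0],0],[1,[0,0,-6],0],[1,[0,0,-13],0],[1,[6,3,-13],-0.05],[1,[12,6.5,-13],-0.1],[1,[22,12,-13],-0.15],[1,[32.2,17.3,-13],-0.15],[1,[32.2,17.3,-13],-0.15]]}}

```text
clock: 9.5
tcp_pos: [0.4525, 0.2935, 0.3241]
tcp_rot: [0.06, 0.998, 0.0, 0.0]
force: [0.7, 0.7, -1.3]
grip_width: 0.0392
gripper_force: 42.2
```

```bash
python3 - <<'E'
from h import *
plan([(.415,.32,.32,np.pi/2-.12)])
E
```

```text
[4.  2.2 0.4] turn 0.0
```

Call:
{"fn": "drive_tool", "kwargs": {"steps": [[1,[4,2.2,0],0],[1,[4,2.2,3],0],[1,[4,2.2,5.5],0],[1,[4,2.2,5.5],0],[0,[4,2.2,5.5],0],[0,[4,2.2,5.5],0],[0,[4,2.2,0],0],[0,[4,2.2,-3],0]]}}

```text
clock: 10.5
tcp_pos: [0.4183, 0.3196, 0.3574]
tcp_rot: [0.06, 0.998, 0.002, 0.002]
force: [0.5, -0.5, -0.7]
grip_width: 0.0857
gripper_force: 0.0
```

```bash
python3 - <<'E'
from h import *
look()
h=np.pi/2
# offcut3: step on +x half; yaw .304
plan([(.663,-.0436,.29,.304+h),(.663,-.0436,.193,None),(.663,-.0436,.32,None),(.415,.33,.32,h-.12)])
E
```

```text
top [([0.668, -0.037], 0.84), ([0.814, 0.212], 0.81), ([0.66, -0.188], 0.6), ([0.434, 0.313], 0.5), ([0.426, 0.293], 0.45)]
scene [([0.43, 0.331], 0.81), ([0.41, 0.296], 0.78), ([0.664, -0.19], 0.76), ([0.828, 0.215], 0.72), ([0.662, -0.034], 0.71)]
[-28.7 -33.1   6.5] turn -0.42
[0.  0.  9.7] turn 0
[  0.    0.  -12.7] turn 0
[12.5 43.1  0. ] turn 0.42
```

Call:
{"fn": "drive_tool", "kwargs": {"steps": [[0,[-28.7,-33.1,3],-0.42],[0,[-28.7,-33.1,5],-0.42],[0,[-28.7,-33.1,5],-0.42],[0,[-28.7,-33.1,6.5],-0.42],[0,[-28.7,-33.1,6.5],-0.42],[0,[-28.7,-33.1,6.5],-0.42],[0,[-28.7,-33.1,6.5],-0.42],[0,[-28.7,-33.1,6.5],-0.42]]}}

```text
clock: 11.7
tcp_pos: [0.6634, -0.047, 0.2859]
tcp_rot: [-0.148, 0.989, 0.0, -0.001]
force: [-0.4, 1.0, -1.8]
grip_width: 0.0852
gripper_force: 0.0
```

```bash
python3 - <<'E'
from h import *
look()
plan([(.663,-.0436,.193,.304+np.pi/2)])
E
```

```text
top [([0.409, 0.323], 0.73), ([0.41, 0.293], 0.72), ([0.83, 0.214], 0.66), ([0.661, -0.187], 0.54), ([0.644, -0.049], 0.49)]
scene [([0.833, 0.22], 0.93), ([0.426, 0.33], 0.72), ([0.674, -0.17], 0.66), ([0.408, 0.292], 0.65), ([0.66, -0.041], 0.63)]
[-0.1 -0.1  9.4] turn -0.0
```

Call:
{"fn": "drive_tool", "kwargs": {"steps": [[0,[0,0,5],0],[0,[0,0,9.3],0],[0,[0,0,9.3],0],[1,[0,0,9.3],0],[1,[0,0,9.3],0],[1,[0,0,9.3],0],[1,[0,0,9.3],0],[1,[0,0,9.3],0]]}}

```text
clock: 12.9
tcp_pos: [0.6645, -0.0435, 0.1987]
tcp_rot: [-0.15, 0.989, -0.0, 0.002]
force: [-0.0, 1.0, 7.9]
grip_width: 0.0431
gripper_force: 42.9
```

Call:
{"fn": "drive_tool", "kwargs": {"steps": [[1,[0,0,0],0],[1,[0,0,-6],0],[1,[0,0,-13],0],[1,[1.5,5,-13],0.1],[1,[12.5,43.1,-13],0.42],[1,[12.5,43.1,-13],0.42],[1,[12.5,43.1,-13],0.42],[1,[12.5,43.1,-13],0.42]]}}

```text
clock: 13.9
tcp_pos: [0.495, 0.2098, 0.3264]
tcp_rot: [0.06, 0.998, 0.0, 0.001]
force: [0.7, 0.8, -0.1]
grip_width: 0.0432
gripper_force: 42.1
```

```bash
python3 - <<'E'
from h import *
plan([(.415,.35,.32,np.pi/2-.12)])
E
```

```text
[ 9.6 13.   0.6] turn 0.0
```

Call:
{"fn": "drive_tool", "kwargs": {"steps": [[1,[9.6,11.3,0],0],[1,[9.6,11.3,0],0],[1,[9.6,11.3,0.6],0],[1,[9.6,11.3,5],0],[1,[9.6,11.3,5],0],[0,[9.6,11.3,5],0],[0,[9.6,11.3,5],0],[0,[9.6,11.3,-2],0]]}}

```text
clock: 14.9
tcp_pos: [0.413, 0.3305, 0.3349]
tcp_rot: [0.06, 0.998, -0.003, -0.004]
force: [1.3, 0.6, 0.2]
grip_width: 0.0856
gripper_force: 0.0
```

```bash
python3 - <<'E'
from h import *
look()
h=np.pi/2
plan([(.661,-.177,.29,.296+h),(.661,-.177,.193,None),(.661,-.177,.32,None),(.415,.335,.32,h-.12)])
E
```

```text
top [([0.811, 0.211], 0.77), ([0.422, 0.293], 0.75), ([0.433, 0.315], 0.69), ([0.669, -0.189], 0.64)]
scene [([0.423, 0.333], 0.96), ([0.828, 0.227], 0.87), ([0.41, 0.297], 0.62), ([0.656, -0.178], 0.58), ([0.414, 0.377], 0.58)]
[-30.4 -47.7   5.2] turn -0.42
[0.  0.  9.7] turn 0
[  0.    0.  -12.7] turn 0
[ 8.6 56.1  0. ] turn 0.42
```

Call:
{"fn": "drive_tool", "kwargs": {"steps": [[0,[-30.4,-47.7,0],-0.42],[0,[-30.4,-47.7,0],-0.42],[0,[-30.4,-47.7,2],-0.42],[0,[-30.4,-47.7,2],-0.42],[0,[-30.4,-47.7,2],-0.42],[0,[-30.4,-47.7,2],-0.42],[0,[-30.4,-47.7,4],-0.42],[0,[-30.4,-47.7,4],-0.42]]}}

```text
clock: 16.1
tcp_pos: [0.6252, -0.1074, 0.3087]
tcp_rot: [-0.15, 0.989, 0.0, -0.0]
force: [0.9, 0.3, -0.4]
grip_width: 0.0854
gripper_force: 0.0
```

```bash
python3 - <<'E'
from h import *
look()
plan([(.661,-.18,.29,.296+np.pi/2)])
E
```

```text
top [([0.41, 0.371], 0.9), ([0.827, 0.221], 0.8), ([0.423, 0.327], 0.71), ([0.408, 0.293], 0.64), ([0.624, -0.181], 0.43)]
scene [([0.655, -0.183], 0.9), ([0.411, 0.289], 0.88), ([0.412, 0.376], 0.82), ([0.427, 0.332], 0.67), ([0.829, 0.219], 0.58)]
[-1.3 -8.1  1.8] turn 0.0
```

Call:
{"fn": "drive_tool", "kwargs": {"steps": [[0,[-1.3,-8.1,1.8],0],[0,[-1.3,-8.1,1.8],0],[0,[-1.3,-8.1,1.8],0],[0,[-1.3,-8.1,6],0],[0,[-1.3,-8.1,11.2],0],[0,[-1.3,-8.1,11.2],0],[1,[-1.3,-8.1,11.2],0],[1,[-1.3,-8.1,11.2],0]]}}

```text
clock: 17.3
tcp_pos: [0.663, -0.1786, 0.2011]
tcp_rot: [-0.15, 0.989, -0.001, 0.003]
force: [0.3, 0.5, 0.0]
grip_width: 0.0516
gripper_force: 0.0
```

Call:
{"fn": "drive_tool", "kwargs": {"steps": [[1,[0,0,0],0],[1,[0,0,0],0],[1,[0,0,0],0],[1,[0,0,0],0],[1,[0,0,-6],0],[1,[0,0,-13],0],[1,[0,4,-13],0],[1,[8.6,56,-13],0.42]]}}

```text
clock: 18.3
tcp_pos: [0.6226, -0.0853, 0.3305]
tcp_rot: [-0.053, 0.999, -0.001, 0.003]
force: [-1.0, 1.1, -2.1]
grip_width: 0.0289
gripper_force: 41.5
```

```bash
python3 - <<'E'
from h import *
look()
plan([(.415,.33,.325,np.pi/2-.12)])
E
```

```text
top [([0.415, 0.328], 0.91), ([0.417, 0.377], 0.68), ([0.407, 0.293], 0.56), ([0.82, 0.218], 0.56)]
scene [([0.407, 0.295], 0.95), ([0.43, 0.335], 0.83), ([0.408, 0.379], 0.75), ([0.591, -0.162], 0.61), ([0.825, 0.225], 0.57), ([0.693, -0.307], 0.33)]
[15.6 43.5  0.2] turn 0.24
```

Call:
{"fn": "drive_tool", "kwargs": {"steps": [[1,[15.6,43.5,0],0.24],[1,[15.6,43.5,0],0.24],[1,[15.6,43.5,0],0.24],[1,[15.6,43.5,0],0.24],[1,[15.6,43.5,0],0.24],[1,[15.6,43.5,0],0.24],[1,[15.6,43.5,0],0.24],[1,[15.6,43.5,0],0.24]]}}

```text
clock: 19.5
tcp_pos: [0.4169, 0.3322, 0.328]
tcp_rot: [0.062, 0.998, 0.001, 0.001]
force: [-0.8, 0.7, -1.4]
grip_width: 0.029
gripper_force: 41.5
```

Call:
{"fn": "drive_tool", "kwargs": {"steps": [[1,[0,0,5],0],[1,[0,0,5],0],[1,[0,0,5],0],[0,[0,0,5],0],[0,[0,0,5],0],[0,[0,0,0],0],[0,[0,0,-4],0],[0,[0,0,-4],0]]}}

```text
clock: 20.5
tcp_pos: [0.419, 0.3309, 0.373]
tcp_rot: [0.063, 0.998, 0.003, 0.004]
force: [0.5, 0.1, 0.0]
grip_width: 0.0854
gripper_force: 0.0
```

```bash
python3 - <<'E'
from h import *
look()
f=env.grab_frame("top"); g=env.grab_frame("scene")
a=np.hstack([cv2.resize(f[140:320,120:440],None,fx=1.25,fy=1.25),cv2.resize(g[120:345,150:450],(400,300))[:225]])
cv2.imwrite("pics/b.png",a)
# refined pot masks
D={}
for name in("pot0","stand_pot"):
    for n in("top","scene"):
        for i,d in enumerate(env.silhouettes(n,name)):
            if d["confidence"]<.25: continue
            D[f"{name}|{n}|{i}"]=d["mask"]; print(name,n,i,round(d["confidence"],2),np.round(d["position"]),d["mask"].sum())
np.savez_compressed("m1.npz",**D)
E
```

```text
top [([0.821, 0.215], 0.77), ([0.438, 0.334], 0.62), ([0.411, 0.292], 0.57), ([0.437, 0.306], 0.44)]
scene [([0.823, 0.225], 0.97), ([0.408, 0.297], 0.86), ([0.422, 0.32], 0.62), ([0.402, 0.379], 0.62), ([0.469, -0.373], 0.51)]
pot0 top 0 0.97 [259. 234.] 462
pot0 top 1 0.9 [250. 287.] 425
pot0 top 2 0.86 [291. 320.] 507
pot0 top 3 0.65 [248. 339.] 446
pot0 top 4 0.54 [257. 172.] 205
pot0 top 5 0.49 [139. 307.] 272
pot0 scene 0 0.95 [163. 263.] 663
pot0 scene 1 0.91 [156. 301.] 637
pot0 scene 2 0.74 [190. 289.] 634
stand_pot top 0 0.74 [241. 405.] 1268
stand_pot scene 0 0.89 [132. 217.] 1146
stand_pot scene 1 0.71 [246. 248.] 8115
```

View pics/b.png

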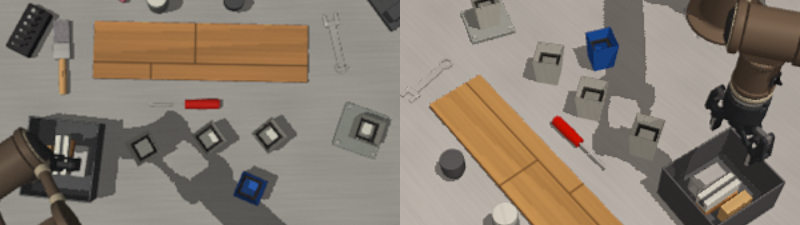

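The board is empty and all four offcuts show in the bin (left crop, ~(70,160)). The three bare pots, the blue one and the tools have not moved. Next I refine the pot and stand poses.

```bash
python3 - <<'E'
from h import *
D0=np.load("m0.npz"); D=np.load("m1.npz")
J=[("potA","pot",{"top":"pot0|top|0"},0,(.437,.144)),
("potB","pot",{"top":"pot0|top|1","scene":"pot0|scene|2"},0,(.454,-.0075)),
("potC","pot",{"top":"pot0|top|3","scene":"pot0|scene|0"},0,(.4615,-.149)),
("stand","stand",{"top":"stand_pot|top|0","scene":"stand_pot|scene|0"},.012,(.4676,-.378))]
J0={"potA":{"top":"pot0|top|0","scene":"pot0|scene|1"},"potB":{"top":"pot0|top|1","scene":"pot0|scene|2"},"potC":{"top":"pot0|top|2"},"stand":{"top":"stand_pot|top|0","scene":"stand_pot|scene|0"}}
f={n:env.grab_frame(n) for n in C}; tiles=[]
for nm,mo,ks,z,p0 in J:
    mk={}
    for n in C:
        L=[x[k[n]].astype(np.float32) for x,k in((D0,J0[nm]),(D,ks)) if n in k]
        if L: mk[n]=np.mean(L,0)
    p,q=fit(mk,mo,z,p0); print(nm,np.round(p,4),round(np.degrees(p[2]),1),round(q,3))
    for n in C:   # outline of rim and foot drawn at 8x
        c,s=np.cos(p[2]),np.sin(p[2]); R=np.array([[c,-s,0],[s,c,0],[0,0,1]])
        ctr=proj(n,[[p[0],p[1],z+.04]])[0].astype(int)-20
        t=cv2.resize(f[n][ctr[1]:ctr[1]+40,ctr[0]:ctr[0]+40],None,fx=5,fy=5,interpolation=cv2.INTER_CUBIC)
        for h,w in((0,.0245),(.08,.031),(.08,.028)):
            sq=np.array([[-w,-w,h],[w,-w,h],[w,w,h],[-w,w,h]])@R.T+[p[0],p[1],z]
            cv2.polylines(t,[np.round((proj(n,sq)+.5-ctr)*5).astype(int)],True,(0,255,0) if h else (0,0,255),1)
        tiles.append(t)
cv2.imwrite("pics/c.png",np.vstack([np.hstack(tiles[1::2]),np.hstack(tiles[0::2])]))
E
```

```text
potA [0.4373 0.1434 0.4966] 28.5 0.92
potB [ 0.4543 -0.0075  0.6204] 35.5 0.931
potC [ 0.4599 -0.1486  0.646 ] 37.0 0.92
stand [ 0.4667 -0.3779  1.2095] 69.3 0.935
```

View pics/c.png

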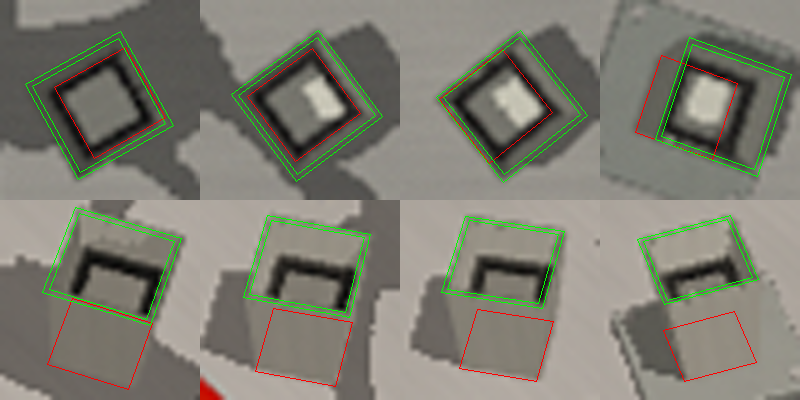

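Outlines sit on rims and feet to about a millimetre. Next, potC.

```bash
python3 - <<'E'
from h import *
plan([(.460,-.1486,.32,.646),(.460,-.1486,.217,None),(.460,-.1486,.36,None),(.4667,-.3779,.36,1.2095)])
print(env.get_state()["joint_positions"])
E
```

```text
[-10.3 -46.9   4.7] turn 0.8
[ 0.   0.  10.3] turn 0
[  0.    0.  -14.3] turn 0
[-18.7 -13.3   0. ] turn -0.56
[ 5.87177998e-01  1.70507841e-01  1.88647901e+00  6.77226693e-06
  1.08549004e+00 -8.57351522e-01]
```

Call:
{"fn": "drive_tool", "kwargs": {"newtons": 60, "steps": [[0,[-10.3,-46.9,0],0.8],[0,[-10.3,-46.9,0],0.8],[0,[-10.3,-46.9,0],0.8],[0,[-10.3,-46.9,0],0.8],[0,[-10.3,-46.9,2],0.8],[0,[-10.3,-46.9,4.7],0.8],[0,[-10.3,-46.9,4.7],0.8],[0,[-10.3,-46.9,4.7],0.8]]}}

```text
clock: 22.1
tcp_pos: [0.4602, -0.1508, 0.3202]
tcp_rot: [0.447, 0.894, -0.0, 0.0]
force: [0.1, 0.3, 0.6]
grip_width: 0.0854
gripper_force: 0.0
```

Call:
{"fn": "drive_tool", "kwargs": {"steps": [[0,[0,0,0],0],[0,[0,0,0],0],[0,[0,0,0],0],[0,[0,0,0],0],[0,[0,0,0],0],[0,[0,0,0],0]]}}

```text
clock: 22.85
tcp_pos: [0.4604, -0.148, 0.3207]
tcp_rot: [0.446, 0.895, -0.0, 0.0]
force: [0.1, -0.0, -0.6]
grip_width: 0.0856
gripper_force: 0.0
```

```bash
python3 - <<'E'
from h import *
plan([(.460,-.1486,.217,.646)]); print(env.get_state()["tcp_pos"])
E
```

```text
[-0.  -0.1 10.4] turn -0.0
[ 0.46037386 -0.14795062  0.32070881]
```

Call:
{"fn": "drive_tool", "kwargs": {"steps": [[0,[0,0,4],0],[0,[0,0,8],0],[0,[0,0,10.3],0],[0,[0,0,10.3],0],[0,[0,0,10.3],0],[0.15,[0,0,10.3],0],[0.2,[0,0,10.3],0],[1,[0,0,10.3],0]]}}

```text
clock: 23.85
tcp_pos: [0.4609, -0.1487, 0.2189]
tcp_rot: [0.447, 0.895, -0.0, 0.001]
force: [-1.4, 0.4, 4.3]
grip_width: 0.0604
gripper_force: 63.6
```

Call:
{"fn": "drive_tool", "kwargs": {"steps": [[1,[0,0,0],0],[1,[0,0,0],0],[1,[0,0,0],0],[1,[0,0,0],0]]}}

```text
clock: 24.35
tcp_pos: [0.4608, -0.1487, 0.2189]
tcp_rot: [0.447, 0.895, -0.0, 0.001]
force: [-1.3, -1.2, 6.1]
grip_width: 0.0602
gripper_force: 63.7
```

```bash
python3 - <<'E'
from h import *
env.grab_frame("scene")
D={}
for d in env.silhouettes("scene","pot0")[:4]: print(np.round(d["position"]),d["confidence"])
cv2.imwrite("pics/d.png",cv2.resize(env.grab_frame("scene")[60:260,150:350],None,fx=3,fy=3,interpolation=cv2.INTER_CUBIC))
print(env.get_state()["tcp_pos"])
E
```

```text
[221. 334.] 0.92
[192. 289.] 0.78
[168. 266.] 0.72
[156. 302.] 0.65
[ 0.46080664 -0.14868917  0.21887718]
```

View pics/d.png

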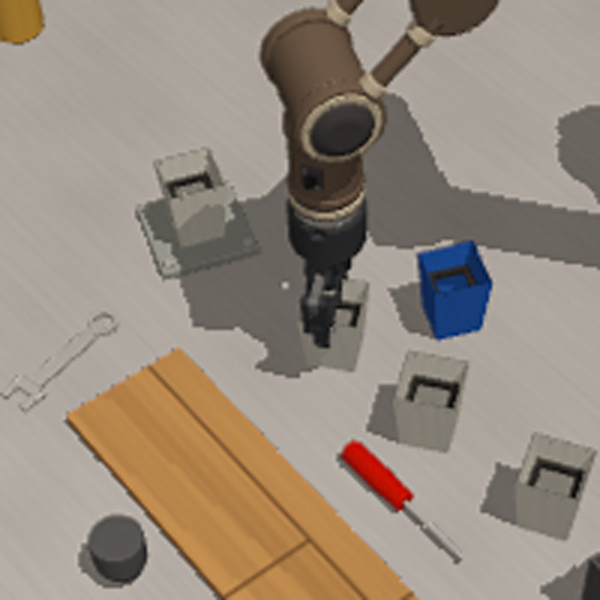

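Gripped squarely at 60 mm, i.e. 11 mm below the rim. Now I carry it over the stand.

Call:
{"fn": "drive_tool", "kwargs": {"steps": [[1,[0,0,-4],0],[1,[0,0,-9],0],[1,[0,0,-14.3],0],[1,[-4,-3,-14.3],-0.1],[1,[-8,-6,-14.3],-0.2],[1,[-12,-9,-14.3],-0.35],[1,[-16,-12,-14.3],-0.5],[1,[-18.7,-13.3,-14.3],-0.56]]}}

```text
clock: 25.5
tcp_pos: [0.4657, -0.38, 0.3606]
tcp_rot: [0.182, 0.983, -0.0, 0.0]
force: [0.2, 0.2, -0.9]
grip_width: 0.0602
gripper_force: 65.1
```

Call:
{"fn": "drive_tool", "kwargs": {"steps": [[1,[0,0,0],0],[1,[0,0,0],0],[1,[0,0,0],0],[1,[0,0,0],0],[1,[0,0,0],0]]}}

```text
clock: 26.12
tcp_pos: [0.4665, -0.3771, 0.3607]
tcp_rot: [0.182, 0.983, -0.0, 0.0]
force: [0.2, 0.6, -1.3]
grip_width: 0.0602
gripper_force: 65.2
```

```bash
python3 - <<'E'
from h import *
plan([(.4667,-.3779,.345,1.2095)]); s=env.get_state(); print(s["tcp_pos"],s["grip_width"],s["force"])
p,R,_=tool(); yaw=np.arctan2(R[1,1],R[0,1])
t=[]
for n in("scene","top"):
    f=env.grab_frame(n)
    ctr=(proj(n,[[.4667,-.3779,.1]])[0]-[33,33]).astype(int)
    k=cv2.resize(f[ctr[1]:ctr[1]+66,ctr[0]:ctr[0]+66],None,fx=6,fy=6,interpolation=cv2.INTER_CUBIC)
    def sq(x,y,z,yw,w,c):
        q=np.array([[-w,-w],[w,-w],[w,w],[-w,w]])@np.array([[np.cos(yw),np.sin(yw)],[-np.sin(yw),np.cos(yw)]])
        q=np.c_[q+[x,y],np.full(4,z)]; cv2.polylines(k,[np.round((proj(n,q)+.5-ctr)*6).astype(int)],True,c,1)
    sq(.4667,-.3779,.092,1.2095,.031,(0,255,0)); sq(.4667,-.3779,0.012,1.2095,.055,(0,255,0))
    b=p[2]-.2189
    sq(p[0],p[1],b,yaw,.0245,(0,0,255)); sq(p[0],p[1],b+.08,yaw,.031,(0,0,255)); t.append(k)
cv2.imwrite("pics/e.png",np.hstack(t))
E
```

```text
[-0.  -0.1  1.6] turn -0.0
[ 0.46645642 -0.37714472  0.36070097] 0.060158099731214214 [ 0.23489704  0.60127743 -1.26061993]
```

View pics/e.png

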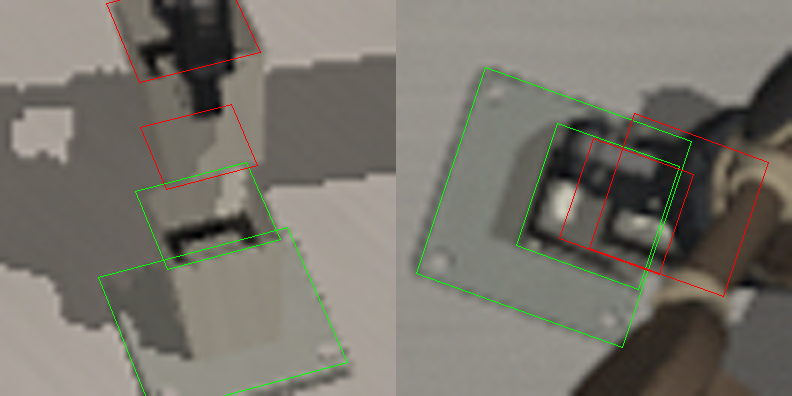

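The foot outline (red) is about 1 px left of the actual pot's right edge at (265,150). I'll measure that offset before inserting.

```bash
cat >> h.py <<'E'
def heldfit(p0,b,tops=(("scene",1),)):
    """fit visible held pot in scene camera: mask fit of lower part, underside height b"""
    n="scene"; env.grab_frame(n); c=proj(n,[[p0[0],p0[1],b+.03]])[0]
    best=None
    for d in env.silhouettes(n,"pot0"):
        e=np.hypot(*(np.array(d["position"])[::-1]-c)); print(np.round(d["position"]),round(d["confidence"],2),d["mask"].sum(),round(e,1))
    return c
E
python3 - <<'E'
from h import *
p,R,_=tool(); yaw=np.arctan2(R[1,1],R[0,1]); b=p[2]-.2189
print("pred",heldfit(p,b))
# subpixel edge profile: rows across the right silhouette edge of held pot and of stand rim
f=np.mean([env.grab_frame("scene").astype(float) for _ in range(3)],0).mean(2)
r=render("scene",[POT],[p[0],p[1],yaw],b); rs=render("scene",M["stand"],[.4667,-.3779,1.2095],.012)
def edge(rr,row,side):
    xs=np.where(rr[row]>.5)[0]; x=xs.max() if side>0 else xs.min()
    xe=(x+rr[row,x+1]+.5-1+rr[row,x]) if side>0 else x-rr[row,x-1]
    w=f[row,x-6:x+7]; g=np.abs(np.diff(w)); g=np.where(g>.4*g.max(),g,0); 
    return xe,(g*(np.arange(x-6,x+6)+1)).sum()/g.sum(),g.max()
cp=proj("scene",[[p[0],p[1],b+.04]])[0]; cs=proj("scene",[[.4667,-.3779,.06]])[0]; print(cp,cs)
for row in range(int(cp[1])-6,int(cp[1])+18,2):
  for s in(-1,1): print("held",row,s,np.round(edge(r,row,s),1))
for row in range(int(cs[1])-14,int(cs[1])+40,4):
  for s in(-1,1): print("stand",row,s,np.round(edge(rs,row,s),1))
E
```

```text
[220. 335.] 0.87 689 174.4
[ 98. 208.] 0.83 399 1.5
[158. 302.] 0.77 649 110.1
[190. 292.] 0.57 641 122.7
[264. 388.] 0.48 502 243.8
[133. 215.] 0.24 1116 35.2
pred [209.56802589  98.53495148]
[209.23189079  96.07567277] [212.94763746 124.39443182]
held 90 -1 [197.8 199.7  52.8]
held 90 1 [220.9 219.2  44.8]
held 92 -1 [198.  202.1  95.4]
held 92 1 [221. 217.  87.]
held 94 -1 [198.9 201.8  36.1]
held 94 1 [221.  218.1  47.1]
held 96 -1 [199.  202.4   9.6]
held 96 1 [221.  217.5  55.8]
held 98 -1 [200. 203.  10.]
held 98 1 [220.8 215.   74.1]
held 100 -1 [200.6 203.3   9.8]
held 100 1 [220.8 215.   94.4]
held 102 -1 [201.  204.   10.1]
held 102 1 [220.8 222.   24.9]
held 104 -1 [201.9 204.3  10.2]
held 104 1 [220.8 222.   24.2]
held 106 -1 [202.7 204.6   7. ]
held 106 1 [220.8 222.   25.1]
held 108 -1 [203.6 205.3   9.1]
held 108 1 [220.8 221.4  20.9]
held 110 -1 [204.  210.   26.8]
held 110 1 [217.5 219.   42.7]
held 112 -1 [205.  206.8  10.1]
held 112 1 [209.6 215.   32.4]
stand 110 -1 [212.7 215.5  42.7]
stand 110 1 [219.3 219.   42.7]
stand 114 -1 [200.6 202.6  11. ]
stand 114 1 [
[... 160 characters left out ...]
1 [200.6 204.4  23.2]
stand 126 1 [228.4 229.   19.7]
stand 130 -1 [194.8 195.9  16. ]
stand 130 1 [230.2 229.1  12.9]
stand 134 -1 [196.  198.4  60.6]
stand 134 1 [232.  233.   18.3]
stand 138 -1 [197.9 199.2  73.1]
stand 138 1 [233.8 235.   15.9]
stand 142 -1 [199.  200.4  61.4]
stand 142 1 [235.5 236.2  19.2]
stand 146 -1 [200.9 201.   70.7]
stand 146 1 [230.5 229.1  27.2]
stand 150 -1 [202.5 203.   56.8]
stand 150 1 [215.8 215.3  45.1]Traceback (most recent call last):
  File "<stdin>", line 16, in <module>
  File "<stdin>", line 8, in edge
    return umr_minimum(a, axis, None, out, keepdims, initial, where)
ValueError: zero-size array to reduction operation minimum which has no identity
```

Call:
{"fn": "drive_tool", "kwargs": {"steps": [[1,[-0.15,0,2],0],[1,[-0.15,0,4],0],[1,[-0.15,0,4.3],0],[1,[-0.15,0,4.7],0],[1,[-0.15,0,5.1],0],[1,[-0.15,0,5.5],0],[1,[-0.15,0,5.5],0],[1,[-0.15,0,5.5],0]]}}

```text
clock: 27.48
tcp_pos: [0.4679, -0.3781, 0.3056]
tcp_rot: [0.182, 0.983, 0.0, 0.0]
force: [1.2, 1.7, -1.7]
grip_width: 0.0607
gripper_force: 65.6
```

```bash
cat >> h.py <<'E'
def st():
    p,R,s=tool(); print("tcp",np.round(p,4),"F tool",np.round(R.T@s["force"],1),"M tool",np.round(R.T@s["moment"],2),"w",round(s["grip_width"],4),"tilt",np.round(R[:2,2],4),"t",s["clock"])
E
python3 -c "
from h import *
st()"
```

```text
tcp [ 0.4679 -0.3781  0.3056] F tool [-0.5  2.   1.7] M tool [-0.45 -0.11 -0.  ] w 0.0607 tilt [0.0007 0.0003] t 27.475
```

Call:
{"fn": "drive_tool", "kwargs": {"steps": [[1,[0,0.1,0],0],[1,[0,0.1,0.3],0],[1,[0,0.1,0.6],0],[1,[0,0.1,0.8],0],[1,[0,0.1,1.0],0],[1,[0,0.1,1.0],0],[1,[0,0.1,1.0],0]]}}

```text
clock: 28.35
tcp_pos: [0.468, -0.3772, 0.2953]
tcp_rot: [0.182, 0.983, 0.0, -0.0]
force: [1.0, 0.8, -1.5]
grip_width: 0.0601
gripper_force: 65.5
```

```bash
python3 -c "
from h import *
st()"
```

```text
tcp [ 0.468  -0.3772  0.2953] F tool [-0.7  1.1  1.5] M tool [-0.26  0.    0.07] w 0.0601 tilt [-0.0004  0.0006] t 28.35
```

Call:
{"fn": "drive_tool", "kwargs": {"steps": [[1,[0,0.05,0.2],0],[1,[0,0.05,0.4],0],[1,[0,0.05,0.6],0],[1,[0,0.05,0.75],0],[1,[0,0.05,0.75],0],[1,[0,0.05,0.75],0]]}}

```text
clock: 29.1
tcp_pos: [0.4682, -0.3767, 0.2878]
tcp_rot: [0.182, 0.983, 0.0, -0.0]
force: [0.7, 2.1, -0.8]
grip_width: 0.0605
gripper_force: 65.5
```

```bash
python3 -c "
from h import *
st()"
```

```text
tcp [ 0.4682 -0.3767  0.2878] F tool [0.  2.2 0.8] M tool [-0.46 -0.02  0.06] w 0.0605 tilt [-0.0001  0.0005] t 29.1
```

Call:
{"fn": "drive_tool", "kwargs": {"steps": [[1,[0,0.1,0],0],[1,[0,0.1,0.15],0],[1,[0,0.1,0.3],0],[1,[0,0.1,0.45],0],[1,[0,0.1,0.55],0],[1,[0,0.1,0.55],0]]}}

```text
clock: 29.85
tcp_pos: [0.4689, -0.3764, 0.2842]
tcp_rot: [0.182, 0.983, -0.0, 0.0]
force: [-1.9, 1.5, 7.6]
grip_width: 0.0603
gripper_force: 66.2
```

```bash
python3 -c "
from h import *
st()"
```

```text
tcp [ 0.4689 -0.3764  0.2842] F tool [ 2.3  0.7 -7.6] M tool [-0.27  0.39 -0.01] w 0.0603 tilt [ 0.0006 -0.0009] t 29.85
```

Call:
{"fn": "drive_tool", "kwargs": {"steps": [[1,[0.05,0,0.1],0],[1,[0.05,0,0.2],0],[1,[0.05,0,0.3],0],[1,[0.05,0,0.4],0],[1,[0.05,0,0.5],0],[1,[0.05,0,0.5],0],[1,[0.05,0,0.5],0]]}}

```text
clock: 30.72
tcp_pos: [0.469, -0.3764, 0.2808]
tcp_rot: [0.182, 0.983, -0.0, 0.001]
force: [-2.8, 3.1, 12.9]
grip_width: 0.0598
gripper_force: 66.5
```

```bash
python3 -c "
from h import *
st()"
```

```text
tcp [ 0.469  -0.3764  0.2808] F tool [  3.7   1.9 -12.9] M tool [-0.5   0.54  0.16] w 0.0598 tilt [ 0.0025 -0.0015] t 30.725
```

Call:
{"fn": "drive_tool", "kwargs": {"steps": [[1,[0.1,0.05,0],0],[1,[0.1,0.05,0],0],[1,[0.1,0.05,0],0],[0,[0.1,0.05,0],0],[0,[0.1,0.05,0],0],[0,[0.1,0.05,-4],0],[0,[0.1,0.05,-10],0],[0,[0.1,0.05,-12],0]]}}

```text
clock: 31.72
tcp_pos: [0.4683, -0.3758, 0.4016]
tcp_rot: [0.182, 0.983, -0.002, 0.003]
force: [-0.0, -0.6, -0.0]
grip_width: 0.0855
gripper_force: 0.0
```

```bash
cat >> h.py <<'E'
def stackview(name,p,k,n="scene",gap=.046):
    """draw the stand with k pots nested at gap (scalar or list), 8x"""
    f=env.grab_frame(n); ctr=(proj(n,[[p[0],p[1],.06+.02*k]])[0]-[35,35]).astype(int)
    t=cv2.resize(f[ctr[1]:ctr[1]+70,ctr[0]:ctr[0]+70],None,fx=8,fy=8,interpolation=cv2.INTER_CUBIC); z=.012
    for i in range(k+1):
        c,s=np.cos(p[2]),np.sin(p[2]); w=.031
        q=np.array([[-w,-w],[w,-w],[w,w],[-w,w]])@np.array([[c,s],[-s,c]])+p[:2]; q=np.c_[q,np.full(4,z+.08)]
        cv2.polylines(t,[np.round((proj(n,q)+.5-ctr)*8).astype(int)],True,(0,255,0),1)
        z+=np.atleast_1d(gap)[min(i,np.size(gap)-1)]
    cv2.imwrite(name,t)
E
python3 - <<'E'
from h import *
st()
stackview("pics/f.png",(.4682,-.3768,1.2095),1,gap=.050)
E
```

```text
tcp [ 0.4683 -0.3758  0.4016] F tool [-0.2 -0.6  0. ] M tool [-0.11  0.02 -0.08] w 0.0855 tilt [ 0.005  -0.0048] t 31.725
```

View pics/f.png

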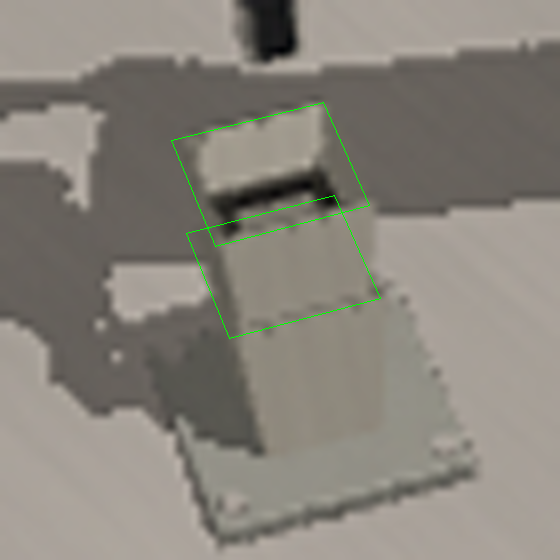

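```bash
python3 - <<'E'
from h import *
plan([(.4543,-.0075,.32,.6204)])
E
```

```text
[14.5 33.9  8.3] turn 0.58
```

Call:
{"fn": "drive_tool", "kwargs": {"steps": [[0,[4,9,0],0.1],[0,[14.5,33.9,1],0.58],[0,[14.5,33.9,2],0.58],[0,[14.5,33.9,4],0.58],[0,[14.5,33.9,8.3],0.58],[0,[14.5,33.9,8.3],0.58],[0,[14.5,33.9,8.3],0.58],[0,[14.5,33.9,8.3],0.58]]}}

```text
clock: 32.78
tcp_pos: [0.4527, -0.006, 0.313]
tcp_rot: [0.455, 0.891, -0.001, -0.001]
force: [0.2, -0.0, 0.7]
grip_width: 0.0852
gripper_force: 0.0
```

Call:
{"fn": "drive_tool", "kwargs": {"steps": [[0,[0,0,0],0],[0,[0,0,0],0],[0,[0,0,0],0],[0,[0,0,0],0]]}}

```text
clock: 33.28
tcp_pos: [0.4536, -0.0071, 0.3149]
tcp_rot: [0.456, 0.89, 0.0, 0.0]
force: [-0.4, 0.3, 0.2]
grip_width: 0.0856
gripper_force: 0.0
```

```bash
cat >> h.py <<'E'
def stackfit(k=1,g0=.048):
    """fit stand + k nested pots to the masks; unknown x,y,yaw and one common gap"""
    mk={}
    for n in C:
        env.grab_frame(n); pc=proj(n,[[.468,-.377,.05]])[0]
        for nm in("stand_pot","pot0"):
            c=[d for d in env.silhouettes(n,nm) if np.hypot(*(np.array(d["position"])[::-1]-pc))<30]
            for d in c: print(nm,n,np.round(d["position"]),round(d["confidence"],2),d["mask"].sum())
            if c and n not in mk: mk[n]=max(c,key=lambda d:d["mask"].sum() if d["mask"].sum()<4000 else 0)["mask"].astype(np.float32)
    np.savez_compressed(f"stack{k}.npz",**mk)
    def cost(v):
        parts=list(M["stand"])+[POT+[0,0,v[3]*(i+1)] for i in range(k)]; c=0
        for n,m in mk.items():
            r=render(n,parts,v[:3],.012); c+=1-np.minimum(r,m).sum()/np.maximum(r,m).sum()
        return c/len(mk)
    x0=np.array([.468,-.377,1.2095,g0])
    r=minimize(cost,x0,method="Nelder-Mead",options=dict(initial_simplex=np.vstack([x0,*(x0+np.diag([.004,.004,.05,.006]))]),xatol=1e-4,fatol=1e-4,maxiter=250))
    print("stack",np.round(r.x,4),"IoU",round(1-r.fun,3)); return r.x
E
python3 - <<'E'
from h import *
stackfit(1)
plan([(.4543,-.0075,.217,.6204)])
E
```

```text
stand_pot scene [135. 216.] 0.6 843
pot0 scene [108. 213.] 0.85 485
stand_pot top [246. 402.] 0.8 889
pot0 top [244. 420.] 0.83 568
stack [ 0.4678 -0.3762  1.2079 -0.0019] IoU 0.674
[-0.1  0.   9.8] turn 0.0
```

```bash
python3 - <<'E'
s=open("h.py").read()
s=s.replace("""            if c and n not in mk: mk[n]=max(c,key=lambda d:d["mask"].sum() if d["mask"].sum()<4000 else 0)["mask"].astype(np.float32)
""","""            for d in c:
                if d["mask"].sum()<4000: mk[n]=np.maximum(mk.get(n,0),d["mask"].astype(np.float32))
""").replace("<30]","<45]")
open("h.py","w").write(s)
E
python3 - <<'E'
from h import *
stackfit(1)
E
```

```text
stand_pot scene [137. 217.] 0.91 855
pot0 scene [108. 212.] 0.96 496
stand_pot top [248. 400.] 0.62 842
pot0 top [241. 423.] 0.94 590
stack [ 0.4653 -0.3771  1.192   0.0486] IoU 0.93
```

Call:
{"fn": "drive_tool", "kwargs": {"steps": [[0,[0,0,4],0],[0,[0,0,8],0],[0,[0,0,9.7],0],[0,[0,0,9.7],0],[0,[0,0,9.7],0],[0.15,[0,0,9.7],0],[0.2,[0,0,9.7],0],[1,[0,0,9.7],0]]}}

```text
clock: 34.88
tcp_pos: [0.454, -0.0066, 0.2188]
tcp_rot: [0.456, 0.89, 0.0, 0.001]
force: [-2.2, 0.3, 5.4]
grip_width: 0.06
gripper_force: 63.5
```

Call:
{"fn": "drive_tool", "kwargs": {"newtons": 70, "steps": [[1,[0,0,0],0],[1,[0,0,0],0],[1,[0,0,0],0],[1,[0,0,0],0]]}}

```text
clock: 35.38
tcp_pos: [0.4539, -0.0066, 0.2188]
tcp_rot: [0.456, 0.89, 0.0, 0.001]
force: [-2.1, -0.6, 7.8]
grip_width: 0.0602
gripper_force: 73.4
```

```bash
python3 - <<'E'
from h import *
st()
plan([(.4543,-.0075,.40,None),(.468,-.376,.40,1.2095)])
E
```

```text
tcp [ 0.4539 -0.0066  0.2188] F tool [ 0.7 -2.  -7.8] M tool [0.26 0.16 0.08] w 0.0602 tilt [ 0.0011 -0.0003] t 35.375
[ -0.1  -0.  -18.1] turn 0
[-30.7 -20.4   0. ] turn -0.59
```

Call:
{"fn": "drive_tool", "kwargs": {"steps": [[1,[0,0,-5],0],[1,[0,0,-10],0],[1,[0,0,-18.1],0],[1,[-6,-4,-18.1],-0.1],[1,[-30.7,-20.4,-18.1],-0.59],[1,[-30.7,-20.4,-18.1],-0.59],[1,[-30.7,-20.4,-18.1],-0.59],[1,[-30.7,-20.4,-18.1],-0.59]]}}

```text
clock: 36.38
tcp_pos: [0.4646, -0.3046, 0.3981]
tcp_rot: [0.177, 0.984, 0.0, 0.0]
force: [1.1, 0.3, -0.1]
grip_width: 0.0602
gripper_force: 75.8
```

Call:
{"fn": "drive_tool", "kwargs": {"steps": [[1,[-8,-6,0],-0.15],[1,[-8,-6,0],-0.15],[1,[-8,-6,0],-0.15],[1,[-8,-6,0],-0.15]]}}

```text
clock: 36.88
tcp_pos: [0.5185, -0.3863, 0.3971]
tcp_rot: [0.103, 0.995, 0.001, -0.001]
force: [-1.1, 0.5, -0.2]
grip_width: 0.0599
gripper_force: 75.8
```

```bash
python3 - <<'E'
from h import *
st()
plan([(.468,-.376,.372,1.2095)])
E
```

```text
tcp [ 0.5185 -0.3863  0.3971] F tool [1.2 0.3 0.2] M tool [-0.   -0.03 -0.03] w 0.0599 tilt [-0.0017  0.0018] t 36.875
[ 5.2 -0.   2.5] turn 0.15
```

Overshot (my blind guess); correcting now.

Call:
{"fn": "drive_tool", "kwargs": {"steps": [[1,[5.2,0,0],0.15],[1,[5.2,0,0],0.15],[1,[5.2,0,1],0.15],[1,[5.2,0,2],0.15],[1,[5.2,0,2.5],0.15],[1,[5.2,0,2.5],0.15],[1,[5.2,0,2.5],0.15]]}}

```text
clock: 37.75
tcp_pos: [0.4684, -0.3765, 0.3729]
tcp_rot: [0.177, 0.984, -0.0, 0.0]
force: [0.3, -0.7, -0.2]
grip_width: 0.0598
gripper_force: 75.8
```

```bash
python3 - <<'E'
from h import *
st()
plan([(.468,-.376,.35,1.2095)])
p,R,_=tool(); yaw=np.arctan2(R[1,1],R[0,1]); b=p[2]-.2188
f=np.mean([env.grab_frame("scene").astype(float) for _ in range(3)],0)
n="scene"; ctr=(proj(n,[[.468,-.376,.13]])[0]-[35,35]).astype(int)
k=cv2.resize(f[ctr[1]:ctr[1]+70,ctr[0]:ctr[0]+70].astype(np.uint8),None,fx=8,fy=8,interpolation=cv2.INTER_CUBIC)
def sq(x,y,z,yw,w,c):
    q=np.array([[-w,-w],[w,-w],[w,w],[-w,w]])@np.array([[np.cos(yw),np.sin(yw)],[-np.sin(yw),np.cos(yw)]])
    q=np.c_[q+[x,y],np.full(4,z)]; cv2.polylines(k,[np.round((proj(n,q)+.5-ctr)*8).astype(int)],True,c,1)
sq(.468,-.376,.1415,1.2095,.031,(0,255,0)); sq(p[0],p[1],b,yaw,.0245,(0,0,255)); sq(p[0],p[1],b+.08,yaw,.031,(0,0,255))
cv2.imwrite("pics/g.png",k)
E
```

```text
tcp [ 0.4684 -0.3765  0.3729] F tool [-0.6 -0.6  0.2] M tool [-0.01 -0.01  0.02] w 0.0598 tilt [ 0.0002 -0.0002] t 37.75
[0.1 0.  2.3] turn 0.01
```

View pics/g.png

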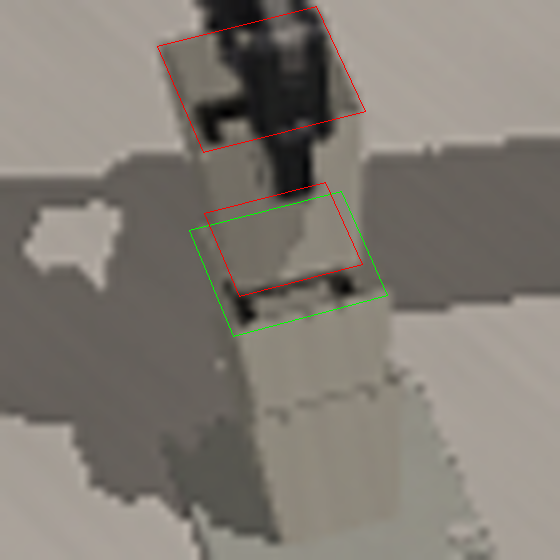

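Held pot and the mouth below line up (both about 3 display px right of their outlines). Lowering.

Call:
{"fn": "drive_tool", "kwargs": {"steps": [[1,[0.05,0,0.8],0.01],[1,[0.05,0,1.4],0.01],[1,[0.05,0,1.8],0.01],[1,[0.05,0,2.2],0.01],[1,[0.05,0,2.5],0.01],[1,[0.05,0,2.5],0.01],[1,[0.05,0,2.5],0.01]]}}

```text
clock: 38.78
tcp_pos: [0.4677, -0.3762, 0.348]
tcp_rot: [0.182, 0.983, -0.0, 0.0]
force: [-0.4, 0.5, -1.3]
grip_width: 0.06
gripper_force: 75.8
```

```bash
python3 -c "
from h import *
st()"
```

```text
tcp [ 0.4677 -0.3762  0.348 ] F tool [0.6 0.3 1.3] M tool [-0.03  0.02 -0.08] w 0.06 tilt [ 0.     -0.0001] t 38.775
```

Call:
{"fn": "drive_tool", "kwargs": {"steps": [[1,[0,0,0.3],0],[1,[0,0,0.6],0],[1,[0,0,0.85],0],[1,[0,0,1.05],0],[1,[0,0,1.05],0],[1,[0,0,1.05],0]]}}

```text
clock: 39.52
tcp_pos: [0.4676, -0.3761, 0.3373]
tcp_rot: [0.182, 0.983, 0.0, -0.0]
force: [-0.1, -0.4, -1.2]
grip_width: 0.0598
gripper_force: 75.8
```

```bash
python3 -c "
from h import *
st()"
```

```text
tcp [ 0.4676 -0.3761  0.3373] F tool [-0.  -0.4  1.2] M tool [-0.02  0.11  0.01] w 0.0598 tilt [-0.0003  0.0003] t 39.525
```

Call:
{"fn": "drive_tool", "kwargs": {"steps": [[1,[0,0,0.15],0],[1,[0,0,0.3],0],[1,[0,0,0.45],0],[1,[0,0,0.6],0],[1,[0,0,0.7],0],[1,[0,0,0.7],0],[1,[0,0,0.7],0]]}}

```text
clock: 40.4
tcp_pos: [0.468, -0.3763, 0.3337]
tcp_rot: [0.182, 0.983, -0.0, 0.0]
force: [-4.7, 4.3, 12.8]
grip_width: 0.0602
gripper_force: 76.8
```

```bash
python3 -c "
from h import *
st()"
```

```text
tcp [ 0.468  -0.3763  0.3337] F tool [  5.9   2.4 -12.8] M tool [-0.64  0.9  -0.14] w 0.0602 tilt [ 0.0009 -0.0003] t 40.4
```

Call:
{"fn": "drive_tool", "kwargs": {"steps": [[1,[0.1,0.05,0],0],[1,[0.15,0.05,0],0],[1,[0.15,0.05,0],0],[1,[0.15,0.05,0.1],0],[1,[0.15,0.05,0.2],0],[1,[0.15,0.05,0.2],0],[1,[0.15,0.05,0.2],0]]}}

```text
clock: 41.28
tcp_pos: [0.4671, -0.3757, 0.3319]
tcp_rot: [0.182, 0.983, -0.001, 0.001]
force: [-3.3, 2.0, 11.8]
grip_width: 0.06
gripper_force: 76.8
```

```bash
python3 -c "
from h import *
st()"
```

```text
tcp [ 0.4671 -0.3757  0.3319] F tool [  3.7   0.7 -11.8] M tool [-0.52  0.67 -0.09] w 0.06 tilt [ 0.0025 -0.0019] t 41.275
```

Call:
{"fn": "drive_tool", "kwargs": {"steps": [[1,[0.1,0,0.1],0],[1,[0.15,0,0.2],0],[1,[0.15,0,0.3],0],[1,[0.15,0,0.4],0],[1,[0.15,0,0.4],0],[1,[0.15,0,0.4],0]]}}

```text
clock: 42.02
tcp_pos: [0.4662, -0.3753, 0.3284]
tcp_rot: [0.182, 0.983, -0.001, 0.002]
force: [-2.7, 2.5, 13.4]
grip_width: 0.0598
gripper_force: 76.8
```

```bash
python3 -c "
from h import *
st()"
```

```text
tcp [ 0.4662 -0.3753  0.3284] F tool [  3.4   1.4 -13.4] M tool [-0.57  0.48 -0.14] w 0.0598 tilt [ 0.0043 -0.0028] t 42.025
```

Call:
{"fn": "drive_tool", "kwargs": {"steps": [[1,[0,0,0.1],0],[1,[0,0,0.1],0],[0,[0,0,0],0],[0,[0,0,0],0],[0,[0,0,-4],0],[0,[0,0,-9],0],[0,[0,0,-9],0]]}}

```text
clock: 42.9
tcp_pos: [0.4663, -0.3758, 0.4193]
tcp_rot: [0.182, 0.983, -0.003, 0.004]
force: [-0.3, -0.6, 0.4]
grip_width: 0.0856
gripper_force: 0.0
```

```bash
python3 - <<'E'
from h import *
st()
plan([(.4373,.1434,.33,.4966)])
E
```

```text
tcp [ 0.4663 -0.3758  0.4193] F tool [ 0.  -0.7 -0.4] M tool [ 0.01  0.09 -0.01] w 0.0856 tilt [ 0.0075 -0.0069] t 42.9
[21.3 47.4  8.9] turn 0.71
```

Call:
{"fn": "drive_tool", "kwargs": {"steps": [[0,[21.3,47.4,0],0.71],[0,[21.3,47.4,0],0.71],[0,[21.3,47.4,0],0.71],[0,[21.3,47.4,0],0.71],[0,[21.3,47.4,3],0.71],[0,[21.3,47.4,5],0.71],[0,[21.3,47.4,7],0.71],[0,[21.3,47.4,7],0.71]]}}

```text
clock: 43.9
tcp_pos: [0.4368, 0.1143, 0.3536]
tcp_rot: [0.513, 0.859, -0.0, -0.0]
force: [0.2, -0.4, 0.5]
grip_width: 0.0856
gripper_force: 0.0
```

Call:
{"fn": "drive_tool", "kwargs": {"steps": [[0,[0,0,0],0],[0,[0,0,0],0]]}}

```text
clock: 44.15
tcp_pos: [0.4374, 0.1125, 0.3542]
tcp_rot: [0.512, 0.859, -0.001, -0.0]
force: [1.0, 0.4, 0.6]
grip_width: 0.0854
gripper_force: 0.0
```

```bash
python3 - <<'E'
from h import *
plan([(.4373,.1434,.32,.4966)])
stackview("pics/i.png",(.4682,-.3768,1.2095),2,gap=.049)
stackfit(2)
m=np.load("stack2.npz")
x=[]
mk={n:m[n] for n in m}
def cost(v):
    parts=list(M["stand"])+[POT+[0,0,v[3]],POT+[0,0,v[3]+v[4]]]; c=0
    for n,mm in mk.items():
        r=render(n,parts,v[:3],.012); c+=1-np.minimum(r,mm).sum()/np.maximum(r,mm).sum()
    return c
x0=np.array([.467,-.377,1.2,.048,.049])
r=minimize(cost,x0,method="Nelder-Mead",options=dict(initial_simplex=np.vstack([x0,*(x0+np.diag([.004,.004,.05,.005,.005]))]),xatol=1e-4,fatol=1e-4,maxiter=300)); print(np.round(r.x,4),r.fun)
E
```

```text
[2.7 1.5 3.4] turn -0.0
stand_pot scene [134. 217.] 0.62 870
pot0 scene [ 95. 208.] 0.96 540
pot0 scene [120. 216.] 0.73 220
stand_pot top [248. 402.] 0.68 862
pot0 top [240. 426.] 0.56 584
stack [ 0.4672 -0.3773  1.2051  0.049 ] IoU 0.897
[ 0.4672 -0.3773  1.2065  0.0467  0.0521] 0.20497870445251465
```

View pics/i.png

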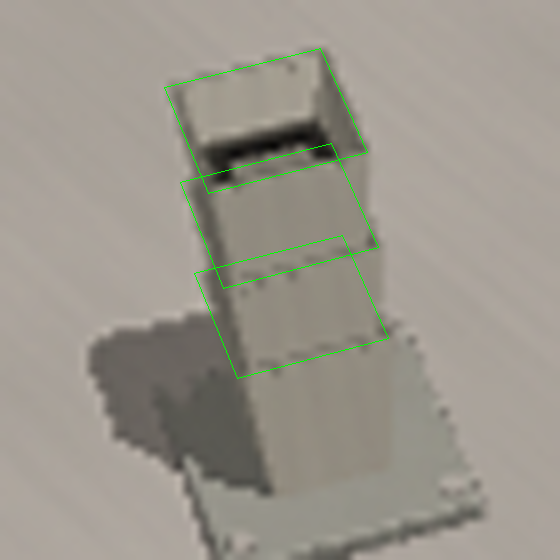

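The outlines for gaps of 49/49 mm lie on the visible rim lines, so both gaps are in range. Now the third pot.

Call:
{"fn": "drive_tool", "kwargs": {"steps": [[0,[2.7,1.5,1],0],[0,[2.7,1.5,3.4],0],[0,[2.7,1.5,3.4],0],[0,[2.7,1.5,3.4],0],[0,[2.7,1.5,3.4],0]]}}

```text
clock: 45.12
tcp_pos: [0.4387, 0.1432, 0.3221]
tcp_rot: [0.513, 0.858, 0.001, 0.001]
force: [0.3, -0.4, 0.3]
grip_width: 0.0854
gripper_force: 0.0
```

```bash
python3 - <<'E'
from h import *
st(); plan([(.4373,.1434,.217,.4966)])
E
```

```text
tcp [0.4387 0.1432 0.3221] F tool [-0.6  0.1 -0.3] M tool [-0.02 -0.07 -0.01] w 0.0854 tilt [0.0019 0.0004] t 45.125
[ 0.1 -0.1 10.5] turn -0.0
```

Call:
{"fn": "drive_tool", "kwargs": {"steps": [[0,[0,0,4],0],[0,[0,0,8],0],[0,[0,0,10.4],0],[0,[0,0,10.4],0],[0,[0,0,10.4],0],[0.15,[0,0,10.4],0],[0.2,[0,0,10.4],0],[1,[0,0,10.4],0]]}}

```text
clock: 46.12
tcp_pos: [0.4385, 0.1434, 0.2184]
tcp_rot: [0.512, 0.859, 0.0, 0.0]
force: [-2.1, -0.8, 7.7]
grip_width: 0.0602
gripper_force: 73.6
```

Call:
{"fn": "drive_tool", "kwargs": {"steps": [[1,[0,0,0],0],[1,[0,0,0],0],[1,[0,0,0],0],[1,[0,0,0],0]]}}

```text
clock: 46.62
tcp_pos: [0.4385, 0.1435, 0.2184]
tcp_rot: [0.512, 0.859, 0.0, 0.0]
force: [-2.9, -1.8, 7.9]
grip_width: 0.0599
gripper_force: 73.7
```

```bash
python3 - <<'E'
from h import *
st()
p=tool()[0]
plan([(p[0],p[1],.44,None),(.4676,-.3762,.435,1.2095)])
E
```

```text
tcp [0.4385 0.1435 0.2184] F tool [-0.2 -3.4 -7.9] M tool [ 0.35  0.03 -0.05] w 0.0599 tilt [ 0.0007 -0.0001] t 46.625
[  0.    0.  -22.2] turn 0
[-47.1 -22.1   0.5] turn -0.71
```

Call:
{"fn": "drive_tool", "kwargs": {"steps": [[1,[0,0,-5],0],[1,[0,0,-11],0],[1,[0,0,-17],0],[1,[0,0,-22.2],0],[1,[-4,-2,-22.2],0],[1,[-9,-4.5,-22.2],-0.1],[1,[-15,-7,-22.2],-0.2],[1,[-20,-9.5,-22.2],-0.3]]}}

```text
clock: 47.62
tcp_pos: [0.4491, -0.0794, 0.4394]
tcp_rot: [0.377, 0.926, 0.0, 0.001]
force: [1.3, 1.2, -1.4]
grip_width: 0.0602
gripper_force: 75.8
```

```bash
python3 - <<'E'
from h import *
st()
plan([(.4676,-.3762,.435,1.2095)])
E
```

```text
tcp [ 0.4491 -0.0794  0.4394] F tool [-0.2  1.8  1.4] M tool [-0.07 -0.09  0.02] w 0.0602 tilt [ 0.0014 -0.0003] t 47.625
[-22.  -20.    0.4] turn -0.41
```

Call:
{"fn": "drive_tool", "kwargs": {"steps": [[1,[-4,-3.6,0],-0.1],[1,[-8,-7.2,0],-0.2],[1,[-12,-10.8,0],-0.3],[1,[-16,-14.5,0],-0.41],[1,[-19.5,-17.7,0],-0.41],[1,[-22,-20,0],-0.41],[1,[-22,-20,0],-0.41],[1,[-22,-20,0],-0.41]]}}

```text
clock: 48.62
tcp_pos: [0.466, -0.374, 0.4386]
tcp_rot: [0.182, 0.983, 0.001, -0.001]
force: [0.0, -0.4, -0.6]
grip_width: 0.0602
gripper_force: 75.9
```

```bash
python3 - <<'E'
from h import *
st()
plan([(.4676,-.3762,.42,1.2095)])
p,R,_=tool(); yaw=np.arctan2(R[1,1],R[0,1]); b=p[2]-.2184
f=np.mean([env.grab_frame("scene").astype(float) for _ in range(3)],0)
n="scene"; ctr=(proj(n,[[.468,-.376,.19]])[0]-[35,35]).astype(int)
k=cv2.resize(f[ctr[1]:ctr[1]+70,ctr[0]:ctr[0]+70].astype(np.uint8),None,fx=8,fy=8,interpolation=cv2.INTER_CUBIC)
def sq(x,y,z,yw,w,c):
    q=np.array([[-w,-w],[w,-w],[w,w],[-w,w]])@np.array([[np.cos(yw),np.sin(yw)],[-np.sin(yw),np.cos(yw)]])
    q=np.c_[q+[x,y],np.full(4,z)]; cv2.polylines(k,[np.round((proj(n,q)+.5-ctr)*8).astype(int)],True,c,1)
sq(.4676,-.3762,.190,1.2095,.031,(0,255,0)); sq(p[0],p[1],b,yaw,.0245,(0,0,255)); sq(p[0],p[1],b+.08,yaw,.031,(0,0,255))
cv2.imwrite("pics/j.png",k)
E
```

```text
tcp [ 0.466  -0.374   0.4386] F tool [-0.2 -0.3  0.6] M tool [-0.04 -0.02  0.02] w 0.0602 tilt [-0.0008  0.0015] t 48.625
[-0.2 -0.1  1.9] turn -0.01
```

View pics/j.png

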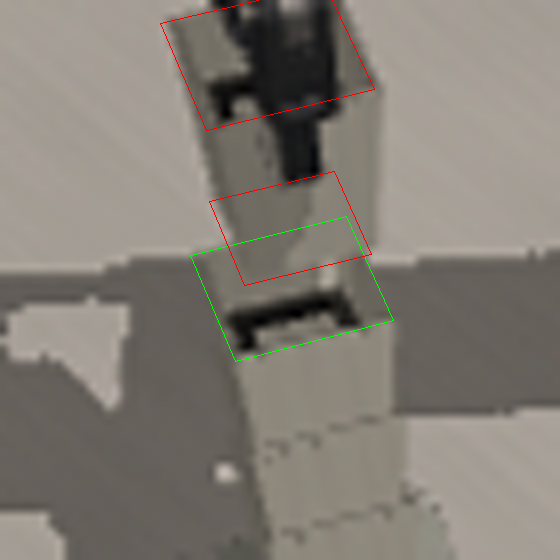

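Held pot is about 1.5 mm right of the mouth relative to its outline, so I shift it that much along tool −x while lowering.

Call:
{"fn": "drive_tool", "kwargs": {"steps": [[1,[-0.3,-0.1,0.5],-0.01],[1,[-0.3,-0.1,1.5],-0.01],[1,[-0.3,-0.1,2.3],-0.01],[1,[-0.3,-0.1,3.0],-0.01],[1,[-0.3,-0.1,3.5],-0.01],[1,[-0.3,-0.1,4.0],-0.01],[1,[-0.3,-0.1,4.0],-0.01],[1,[-0.3,-0.1,4.0],-0.01]]}}

```text
clock: 49.78
tcp_pos: [0.4687, -0.3767, 0.3994]
tcp_rot: [0.177, 0.984, -0.0, 0.0]
force: [-0.1, 0.4, -0.9]
grip_width: 0.0605
gripper_force: 75.9
```

```bash
python3 -c "
from h import *
st()"
```

```text
tcp [ 0.4687 -0.3767  0.3994] F tool [0.2 0.4 0.9] M tool [ 0.02  0.03 -0.02] w 0.0605 tilt [ 0.0004 -0.0003] t 49.775
```

Call:
{"fn": "drive_tool", "kwargs": {"steps": [[1,[0,0,0.3],0.01],[1,[0,0,0.6],0.01],[1,[0,0,0.9],0.01],[1,[0,0,1.15],0.01],[1,[0,0,1.35],0.01],[1,[0,0,1.35],0.01],[1,[0,0,1.35],0.01]]}}

```text
clock: 50.65
tcp_pos: [0.4687, -0.3766, 0.3856]
tcp_rot: [0.182, 0.983, -0.0, -0.0]
force: [-0.3, 1.1, -0.7]
grip_width: 0.0598
gripper_force: 75.9
```

```bash
python3 -c "
from h import *
st()"
```

```text
tcp [ 0.4687 -0.3766  0.3856] F tool [0.7 0.9 0.7] M tool [-0.09 -0.03 -0.01] w 0.0598 tilt [-0. -0.] t 50.65
```

Call:
{"fn": "drive_tool", "kwargs": {"steps": [[1,[0,0,0.2],0],[1,[0.05,0,0.35],0],[1,[0.05,0,0.5],0],[1,[0.1,0,0.6],0],[1,[0.1,0,0.7],0],[1,[0.1,0,0.7],0],[1,[0.1,0,0.7],0]]}}

```text
clock: 51.52
tcp_pos: [0.4684, -0.3763, 0.3809]
tcp_rot: [0.182, 0.983, -0.0, 0.001]
force: [-0.9, 2.1, 7.8]
grip_width: 0.0603
gripper_force: 76.5
```

```bash
python3 -c "
from h import *
st()"
```

```text
tcp [ 0.4684 -0.3763  0.3809] F tool [ 1.6  1.6 -7.8] M tool [-0.42  0.17  0.  ] w 0.0603 tilt [ 0.0027 -0.001 ] t 51.525
```

Call:
{"fn": "drive_tool", "kwargs": {"steps": [[1,[0.05,0.05,0.1],0],[1,[0.05,0.05,0.2],0],[1,[0.05,0.05,0.3],0],[1,[0.05,0.05,0.4],0],[1,[0.05,0.05,0.5],0],[1,[0.05,0.05,0.5],0],[1,[0.05,0.05,0.5],0]]}}

```text
clock: 52.4
tcp_pos: [0.4683, -0.376, 0.3766]
tcp_rot: [0.182, 0.983, -0.001, 0.002]
force: [-0.9, 1.8, 8.7]
grip_width: 0.0603
gripper_force: 76.6
```

```bash
python3 -c "
from h import *
st()"
```

```text
tcp [ 0.4683 -0.376   0.3766] F tool [ 1.5  1.3 -8.7] M tool [-0.47  0.26 -0.06] w 0.0603 tilt [ 0.0036 -0.0022] t 52.4
```

Call:
{"fn": "drive_tool", "kwargs": {"steps": [[1,[0.05,0.05,0.1],0],[1,[0.05,0.05,0.2],0],[1,[0.05,0.05,0.3],0],[1,[0.05,0.05,0.35],0],[1,[0.05,0.05,0.35],0],[1,[0.05,0.05,0.35],0]]}}

```text
clock: 53.15
tcp_pos: [0.4682, -0.3756, 0.3737]
tcp_rot: [0.182, 0.983, -0.001, 0.002]
force: [-0.5, 2.4, 10.8]
grip_width: 0.0601
gripper_force: 76.7
```

```bash
python3 -c "
from h import *
st()"
```

```text
tcp [ 0.4682 -0.3756  0.3737] F tool [  1.3   2.  -10.8] M tool [-0.41  0.28  0.03] w 0.0601 tilt [ 0.0043 -0.0033] t 53.15
```

Call:
{"fn": "drive_tool", "kwargs": {"steps": [[0,[0,0,0],0],[0,[0,0,0],0],[0,[0,0,0],0],[0,[0,0,-3],0],[0,[0,0,-6],0],[0,[0,5,-8],0],[0,[0,12,-8],0],[0,[0,18,-8],0]]}}

```text
clock: 54.15
tcp_pos: [0.5302, -0.2103, 0.4503]
tcp_rot: [0.183, 0.983, -0.0, 0.0]
force: [0.9, -0.2, -0.4]
grip_width: 0.0857
gripper_force: 0.0
```

Call:
{"fn": "drive_tool", "kwargs": {"steps": [[0,[0,20,0],0],[0,[0,20,0],0],[0,[0,20,0],0],[0,[0,20,0],0],[0,[0,20,0],0],[0,[0,20,0],0]]}}

```text
clock: 54.9
tcp_pos: [0.6011, -0.0262, 0.4497]
tcp_rot: [0.183, 0.983, -0.0, -0.0]
force: [0.4, -0.1, 0.4]
grip_width: 0.0851
gripper_force: 0.0
```

```bash
python3 - <<'E'
from h import *
stackview("pics/k.png",(.4682,-.3768,1.2095),3,gap=[.049,.049,.0455])
stackfit(3)
m=np.load("stack3.npz"); mk={n:m[n] for n in m}
def cost(v):
    z=np.cumsum(v[3:]); parts=list(M["stand"])+[POT+[0,0,h] for h in z]; c=0
    for n,mm in mk.items():
        r=render(n,parts,v[:3],.012); c+=1-np.minimum(r,mm).sum()/np.maximum(r,mm).sum()
    return c
x0=np.array([.467,-.377,1.2,.048,.048,.047])
r=minimize(cost,x0,method="Nelder-Mead",options=dict(initial_simplex=np.vstack([x0,*(x0+np.diag([.004,.004,.05,.005,.005,.005]))]),xatol=1e-4,fatol=1e-4,maxiter=300)); print(np.round(r.x,4),r.fun)
E
```

```text
stand_pot scene [138. 216.] 0.75 865
pot0 scene [113. 218.] 0.71 209
pot0 scene [ 87. 208.] 0.65 566
pot0 scene [101. 208.] 0.5 215
stand_pot top [248. 399.] 0.74 833
pot0 top [243. 428.] 0.74 646
pot0 top [236. 413.] 0.55 95
stack [ 0.4674 -0.3772  1.1873  0.0487] IoU 0.887
[ 0.467  -0.3777  1.1821  0.0329  0.055   0.0569] 0.22210508584976196
```

View pics/k.png

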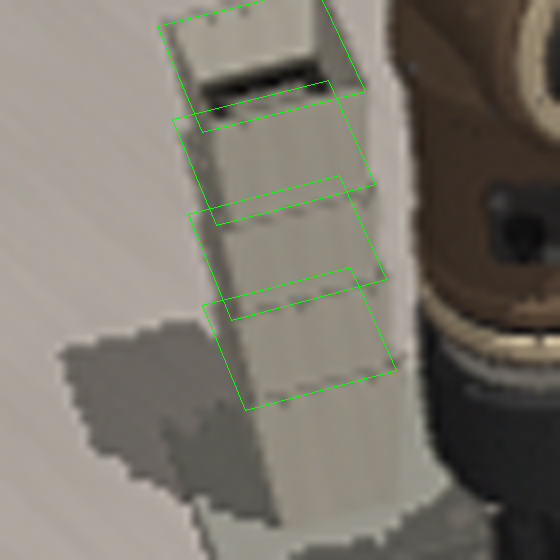

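```bash
python3 - <<'E'
from h import *
n="scene"; f=np.mean([env.grab_frame(n).astype(np.float32).mean(2) for _ in range(4)],0)
x,y,yw=.4682,-.3768,1.2095
c,s=np.cos(yw),np.sin(yw); w=.031
# front rim side = the side facing the camera: pick side with the largest image row
def line(z,sd,fr):
    q={0:[[-w,-w],[w,-w]],1:[[w,-w],[w,w]],2:[[w,w],[-w,w]],3:[[-w,w],[-w,-w]]}[sd]
    q=np.array(q)@np.array([[c,s],[-s,c]])+[x,y]; P=np.c_[q,[z,z]]; p=proj(n,P); return p[0]+np.outer(fr,p[1]-p[0])
fr=np.linspace(.25,.75,40); sd=max(range(4),key=lambda k:line(.1,k,[.5])[0,1])
zs=np.arange(.07,.26,.0005); v=[]
for z in zs:
    q=line(z,sd,fr).astype(np.float32); v.append(cv2.remap(f,q[:,0][None],q[:,1][None],cv2.INTER_CUBIC).mean())
v=np.array(v)
from scipy.signal import find_peaks
from scipy.ndimage import gaussian_filter1d
g=gaussian_filter1d(v,3); pk,pr=find_peaks(-g,prominence=1)
print([(round(zs[i]*1000,1),round(v[i]),round(a,1)) for i,a in zip(pk,pr["prominences"])])
E
```

```text
[(np.float64(94.5), 126, np.float64(10.6)), (np.float64(141.0), 125, np.float64(12.3)), (np.float64(186.0), 124, np.float64(12.0)), (np.float64(251.5), 22, np.float64(82.6))]
```

```bash
python3 - <<'E'
from h import *
n="scene"; f=np.mean([env.grab_frame(n).astype(np.float32) for _ in range(6)],0)
x,y,yw=.4682,-.3768,1.2095; c,s=np.cos(yw),np.sin(yw); w=.031
x0,y0=190,66; K=8
t=cv2.resize(np.clip((f[y0:y0+72,x0:x0+48]-40)*1.4,0,255).astype(np.uint8),None,fx=K,fy=K,interpolation=cv2.INTER_CUBIC); o=t.copy()
for z,col in((.0945,(0,0,255)),(.141,(0,0,255)),(.186,(0,0,255)),(.092,(0,255,0)),(.138,(0,255,0)),(.184,(0,255,0)),(.230,(0,255,0)),(.238,(255,0,0))):
    q=np.array([[-w,-w],[w,-w],[w,w],[-w,w]])@np.array([[c,s],[-s,c]])+[x,y]; q=np.c_[q,np.full(4,z)]
    cv2.polylines(o,[np.round((proj(n,q)+.5-[x0,y0])*K).astype(int)],True,col,1)
cv2.imwrite("pics/l.png",np.hstack([t,o]))
# profiles at top: edges on the front-wall line and the back rim line
for nm,side in(("front",None),):
    pass
def prof(a,b2,zs,g):
    q2=np.array([a,b2])@np.array([[c,s],[-s,c]])+[x,y]; out=[]
    for z in zs:
        p=proj(n,np.c_[q2,[z,z]]); q=(p[0]+np.outer(np.linspace(.3,.7,30),p[1]-p[0])).astype(np.float32)
        out.append(cv2.remap(g,q[:,0][None],q[:,1][None],cv2.INTER_CUBIC).mean())
    return np.round(out).astype(int)
g=f.mean(2); zs=np.arange(.22,.26,.002)
cs=[[-w,-w],[w,-w],[w,w],[-w,w]]
for i in range(4): print(i,prof(cs[i],cs[(i+1)%4],zs,g))
E
```

```text
0 [144 144 142 138 135 133 130 127 124 121 119 116 112 110 109 109 111 114
 120 128 135]
1 [138 138 138 138 138 138 139 140 138 124 109 106 106  88  54  26  21  37
  63 100 139]
2 [103  99  98  98  98  98  99 101 103 107 112 119 127 135 145 153 159 164
 167 167 167]
3 [154 154 154 154 154 149 146 145 143 148 160 166 164 163 163 163 163 163
 163 163 163]
```

View pics/l.png

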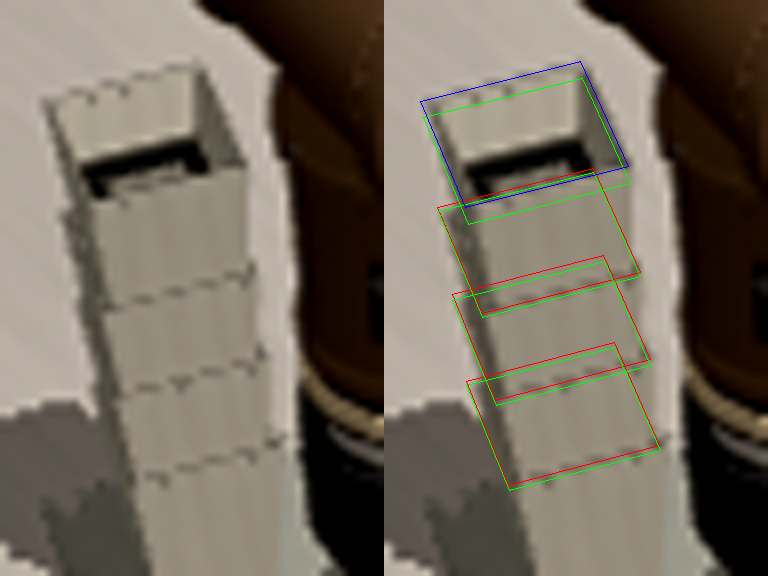

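Red lines lie on the gaps: spacings are about 46.5, 45 and then about 52 mm for the top pot, which is slightly too high. I'll regrip the top pot and press it about 4 mm more, with a small twist to free it.

```bash
python3 - <<'E'
from h import *
plan([(.4680,-.3762,.45,1.2095),(.4680,-.3762,.376,None)])
E
```

```text
[ -0.1 -37.6   0. ] turn -0.0
[0.  0.  7.4] turn 0
```

Call:
{"fn": "drive_tool", "kwargs": {"newtons": 50, "steps": [[0,[0,-6,0],0],[0,[-0.1,-12,0],0],[0,[-0.1,-18,0],0],[0,[-0.1,-24,0],0],[0,[-0.1,-30,0],0],[0,[-0.1,-35,0],0],[0,[-0.1,-37.6,0],0],[0,[-0.1,-37.6,0],0]]}}

```text
clock: 56.75
tcp_pos: [0.4669, -0.378, 0.45]
tcp_rot: [0.184, 0.983, -0.0, -0.0]
force: [-0.5, 1.3, 0.1]
grip_width: 0.0856
gripper_force: 0.0
```

Call:
{"fn": "drive_tool", "kwargs": {"steps": [[0,[0,0,0],0],[0,[0,0,0],0],[0,[0,0,0],0],[0,[0,0,0],0]]}}

```text
clock: 57.25
tcp_pos: [0.4681, -0.3756, 0.4502]
tcp_rot: [0.182, 0.983, -0.0, 0.0]
force: [0.5, -0.2, -0.7]
grip_width: 0.085
gripper_force: 0.0
```

```bash
python3 - <<'E'
from h import *
st(); plan([(.4680,-.3762,.376,1.2095)])
E
```

```text
tcp [ 0.4681 -0.3756  0.4502] F tool [-0.6 -0.1  0.7] M tool [ 0.   -0.01 -0.03] w 0.085 tilt [ 0.0001 -0.    ] t 57.25
[-0.  -0.1  7.4] turn -0.0
```

Call:
{"fn": "drive_tool", "kwargs": {"steps": [[0,[0,0,3],0],[0,[0,0,6],0],[0,[0,0,7.2],0],[0,[0,0,7.2],0],[0,[0,0,7.2],0],[0.15,[0,0,7.2],0],[0.2,[0,0,7.2],0],[1,[0,0,7.2],0]]}}

```text
clock: 58.25
tcp_pos: [0.4679, -0.3765, 0.3791]
tcp_rot: [0.182, 0.983, -0.001, 0.001]
force: [0.4, -0.3, 1.1]
grip_width: 0.0603
gripper_force: 53.6
```

Call:
{"fn": "drive_tool", "kwargs": {"steps": [[1,[0,0,0],0],[1,[0,0,0],0],[1,[0,0,0],0],[1,[0,0,0],0]]}}

```text
clock: 58.75
tcp_pos: [0.468, -0.3765, 0.379]
tcp_rot: [0.182, 0.983, -0.0, 0.001]
force: [-0.4, -1.1, 6.1]
grip_width: 0.0603
gripper_force: 53.9
```

```bash
python3 -c "
from h import *
st()"
```

```text
tcp [ 0.468  -0.3765  0.379 ] F tool [ 0.  -1.1 -6.1] M tool [-0.04  0.04 -0.04] w 0.0603 tilt [ 0.0012 -0.0012] t 58.75
```

Call:
{"fn": "drive_tool", "kwargs": {"steps": [[1,[0,0,0.05],0.02],[1,[0,0,0.1],-0.02],[1,[0,0,0.15],0.02],[1,[0,0,0.2],-0.02],[1,[0,0,0.25],0.02],[1,[0,0,0.3],-0.02],[1,[0,0,0.35],0.02],[1,[0,0,0.35],0]]}}

```text
clock: 59.75
tcp_pos: [0.4684, -0.3766, 0.3766]
tcp_rot: [0.182, 0.983, -0.001, 0.002]
force: [-1.1, 0.5, 7.3]
grip_width: 0.0602
gripper_force: 54.2
```

```bash
cat >> h.py <<'E'
def gaps(pts=((.15,.4),(.6,.85))):
    """heights of the dark gap line at each rim of the stack (front side), scene camera"""
    from scipy.signal import find_peaks
    from scipy.ndimage import gaussian_filter1d
    f=np.mean([env.grab_frame("scene").astype(np.float32).mean(2) for _ in range(4)],0)
    x,y,yw=.4682,-.3768,1.2095; c,s=np.cos(yw),np.sin(yw); w=.031
    q2=np.array([[w,-w],[w,w]])@np.array([[c,s],[-s,c]])+[x,y]; zs=np.arange(.07,.27,.0005)
    for a,e in pts:
        v=[]
        for z in zs:
            p=proj("scene",np.c_[q2,[z,z]]); q=(p[0]+np.outer(np.linspace(a,e,30),p[1]-p[0])).astype(np.float32)
            v.append(cv2.remap(f,q[:,0][None],q[:,1][None],cv2.INTER_CUBIC).mean())
        g=gaussian_filter1d(np.array(v),3); pk,pr=find_peaks(-g,prominence=2); d=np.gradient(g); i=np.argmin(np.where((zs>.2),d,0))
        print("lines mm",[(float(round(zs[k]*1000,1)),int(round(q))) for k,q in zip(pk,pr["prominences"])],"steepest fall z>200:",round(zs[i]*1000,1))
E
python3 -c "
from h import *
st(); gaps()"
```

```text
tcp [ 0.4684 -0.3766  0.3766] F tool [ 1.2  0.1 -7.3] M tool [-0.17  0.06  0.04] w 0.0602 tilt [ 0.0029 -0.0019] t 59.75
lines mm [(94.5, 12), (141.0, 11), (185.5, 6), (217.0, 5), (248.0, 57)] steepest fall z>200: 244.0
lines mm [(94.5, 14), (141.5, 12), (185.0, 9), (209.0, 3), (247.5, 7)] steepest fall z>200: 229.0
```

Only the top pot moved. Continuing.

Call:
{"fn": "drive_tool", "kwargs": {"steps": [[1,[0,0,0.05],0.02],[1,[0,0,0.1],-0.02],[1,[0,0,0.15],0.02],[1,[0,0,0.2],-0.02],[1,[0,0,0.25],0.02],[1,[0,0,0.25],-0.02],[1,[0,0,0.25],0.02],[1,[0,0,0.25],0]]}}

```text
clock: 60.95
tcp_pos: [0.4685, -0.3767, 0.3744]
tcp_rot: [0.182, 0.983, -0.001, 0.002]
force: [-0.2, 0.6, 8.4]
grip_width: 0.0604
gripper_force: 54.2
```

```bash
python3 -c "
from h import *
st(); gaps()"
```

```text
tcp [ 0.4685 -0.3767  0.3744] F tool [ 0.4  0.5 -8.4] M tool [-0.23  0.07  0.04] w 0.0604 tilt [ 0.0034 -0.0021] t 60.95
lines mm [(94.5, 12), (139.5, 10), (184.5, 6), (246.5, 54)] steepest fall z>200: 241.5
lines mm [(94.5, 14), (140.0, 10), (184.5, 11), (244.5, 6)] steepest fall z>200: 227.0
```

Call:
{"fn": "drive_tool", "kwargs": {"steps": [[0,[0,0,0],0],[0,[0,0,0],0],[0,[0,0,0],0],[0,[0,0,-3],0],[0,[0,0,-6],0],[0,[0,5,-8],0],[0,[0,12,-8],0],[0,[0,18,-8],0]]}}

```text
clock: 62.15
tcp_pos: [0.5307, -0.2115, 0.4522]
tcp_rot: [0.183, 0.983, 0.0, 0.0]
force: [0.1, -0.1, -0.9]
grip_width: 0.0852
gripper_force: 0.0
```

Call:
{"fn": "drive_tool", "kwargs": {"steps": [[0,[0,20,0],0],[0,[0,20,0],0],[0,[0,20,0],0],[0,[0,20,0],0],[0,[0,20,0],0],[0,[0,20,0],0]]}}

```text
clock: 62.9
tcp_pos: [0.6017, -0.0275, 0.4517]
tcp_rot: [0.183, 0.983, -0.0, -0.0]
force: [-0.3, -0.3, 0.5]
grip_width: 0.0854
gripper_force: 0.0
```

```bash
python3 - <<'E'
from h import *
gaps(((.25,.75),))
n="scene"; g=np.mean([env.grab_frame(n).astype(np.float32).mean(2) for _ in range(4)],0)
x,y,yw=.4682,-.3768,1.2095; c,s=np.cos(yw),np.sin(yw); w=.031; zs=np.arange(.22,.26,.002); print((zs*1000).round().astype(int))
cs=[[-w,-w],[w,-w],[w,w],[-w,w]]
for i in (1,3):
    q2=np.array([cs[i],cs[(i+1)%4]])@np.array([[c,s],[-s,c]])+[x,y]; o=[]
    for z in zs:
        p=proj(n,np.c_[q2,[z,z]]); q=(p[0]+np.outer(np.linspace(.3,.7,30),p[1]-p[0])).astype(np.float32)
        o.append(cv2.remap(g,q[:,0][None],q[:,1][None],cv2.INTER_CUBIC).mean())
    print(i,np.round(o).astype(int))
E
```

```text
lines mm [(94.5, 10), (140.5, 14), (185.0, 13), (246.5, 111)] steepest fall z>200: 242.0
[220 222 224 226 228 230 232 234 236 238 240 242 244 246 248 250 252 254
 256 258 260]
1 [138 138 138 138 138 135 127 114 107 110 100  67  34  21  28  48  80 122
 154 162 157]
3 [154 154 154 155 152 145 145 156 165 165 163 163 163 163 163 163 163 163
 163 163 163]
```

The gaps are now about 46, 44.5 and 48 mm, all inside 40–51 mm, and the gripper is clear. Handing in.

```bash
python3 -c "
from h import *
look(); print(env.hand_in())"
```

```text
top [([0.425, 0.329], 0.83), ([0.828, 0.221], 0.71), ([0.414, 0.293], 0.63), ([0.417, 0.382], 0.51)]
scene [([0.401, 0.33], 0.93), ([0.417, 0.291], 0.79), ([0.422, 0.378], 0.66), ([0.832, 0.224], 0.64), ([0.409, 0.355], 0.62), ([0.475, -0.356], 0.31)]
the job is handed in; nothing more can be done
None
```

I put all four offcuts in the bin first, then nested the three bare pots in the stand pot at about 46, 44.5 and 48 mm (measured from the camera images, within the allowed 40–51 mm), left the tools where they were, and handed the job in at about 63 s; no verdict was shown.

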